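# Pull the setting-block tote out with the hook and put the blocks away

### The job

Take the pull hook from its stand, hook it over the front lip of the tote at the back of the wire bay and drag the tote forward to the front stop, using the hook and not the fingers. Lay the hook back in its own place on the stand, and put every setting block that is in the tote into its own storage slot on the mat (slot and block match in length and in number of bars and grooves), seated flat on the slot's floor with the grooves up. Leave the tote out at the front stop, don't tip it, and leave everything else alone.

Things in the scene. Friction and masses are not known exactly. Their poses are not given: they have to be found in the camera images.
- bay: Fixed wire shelf: grey deck 390 deep (x) x 290 wide, top 20 above the table. Origin: middle of the deck's front edge at table height; x runs level, deeper into the shelf; z up. Stop bar at x 0 to 8, 10 high above the deck. Side guides' inner faces at y +-135, 20 high. Wire roof on posts over x 185 to 385, its front crossbar's underside 150 above the table; in front of it the deck is open above. mm
- tote_lip (a point): Middle of the top edge of the front wall (robot side, mid-thickness) of the loose blue open tote on the deck: 128 (x) x 256 (y) x 50 mm high, walls and floor 4 mm, about 0.3 kg; black edging 20 wide, 8 high all round its floor keeps blocks off the walls. Its centre lies 62 mm behind this point. x points to the rear wall, z up. It starts at the back under the wire roof; a steady pull of 4 to 15 N slides it.
- hook_grip (a point): Pull hook (180 g): upright black handle block 40 (x) x 22 (y) x 55 mm high; through its foot a steel bar 8 x 8 mm along x, from 58 mm behind to 154 mm ahead of the handle's centre, undersides level. This point: centre of the handle in x and y, 35 mm above its underside. x along the bar to the nose, z up. Grip it across y from above.
- hook_tip (a point): Lower end of the pull hook's downturned nose (8 mm thick in x, 16 mm wide in y), 150 mm ahead of the handle's centre and 28 mm below the underside of the bar, 63 mm below hook_grip. Axes as hook_grip.
- stand_seat (a point): The hook's own place, a wooden stand with flat top 50 mm above the table, 70 wide, from 50 behind to 100 mm ahead of this point, which is where the middle of the handle's underside rests. x: the way the hook points, its nose hanging free past the front end. The bar lies between two pairs of steel prongs, 42 mm behind and 70 ahead of the point, 16 tall, 20 apart inside.
- block_a_mid (a point): Centre of the aluminium setting block A: 30 (x) x 28 (y) x 30 mm high, 1 dark groove across its top, 80 g; stands in the tote at the start (may be absent). x along its length, z up.
- block_b_mid (a point): Centre of the aluminium setting block B: 42 (x) x 28 (y) x 30 mm high, 2 dark grooves across its top, 110 g; stands in the tote at the start (may be absent). x along its length, z up.
- block_c_mid (a point): Centre of the aluminium setting block C: 54 (x) x 28 (y) x 30 mm high, 3 dark grooves across its top, 140 g; stands in the tote at the start (may be absent). x along its length, z up.
- block_d_mid (a point): Centre of the aluminium setting block D: 66 (x) x 28 (y) x 30 mm high, 4 dark grooves across its top, 170 g; stands in the tote at the start (may be absent). x along its length, z up.
- nest_a_floor (a point): Centre of the floor of the storage slot of block A: a fixed plywood-rimmed tray on the rubber mat, inside 38 (x) x 36 (y) mm, floor 3 mm above the table, rim 4 mm thick and 7 mm above the floor, 1 dark bar on its white floor. x along its length.
- nest_b_floor (a point): Centre of the floor of the storage slot of block B: a fixed plywood-rimmed tray on the rubber mat, inside 50 (x) x 36 (y) mm, floor 3 mm above the table, rim 4 mm thick and 7 mm above the floor, 2 dark bars on its white floor. x along its length.
- nest_c_floor (a point): Centre of the floor of the storage slot of block C: a fixed plywood-rimmed tray on the rubber mat, inside 62 (x) x 36 (y) mm, floor 3 mm above the table, rim 4 mm thick and 7 mm above the floor, 3 dark bars on its white floor. x along its length.
- nest_d_floor (a point): Centre of the floor of the storage slot of block D: a fixed plywood-rimmed tray on the rubber mat, inside 74 (x) x 36 (y) mm, floor 3 mm above the table, rim 4 mm thick and 7 mm above the floor, 4 dark bars on its white floor. x along its length.
- spray_can: Bystander, leave alone: yellow-labelled can, 170 mm tall..
- oil_bottle: Bystander, leave alone: white bottle, 130 mm tall..
- tape_roll: Bystander, leave alone: cardboard roll, 80 mm across..
- deburrer: Bystander, leave alone: hand deburring tool lying down..
- fork_end: Bystander, leave alone: aluminium fitting lying on the table..
- bush: Bystander, leave alone: brass bush 32 mm across, 30 mm high..
Not all that is in view belongs to the job. What is shaped like the part that bears block_c_mid but green, purple or turquoise is not meant.

How it is judged:
On the way, in this order (a step that is already met when the one before it is completed fails the run):
1. the hook's nose is behind the tote's front lip (x of hook_tip in the frame of tote_lip between 0 and 0.06 m and z of hook_tip in the frame of tote_lip between -0.05 and -0.008 m and y of hook_tip in the frame of tote_lip between -0.127 and 0.127 m), for 0.1 s.
2. the tote has been dragged to the front stop with the nose still behind its lip (all of step 1 and x of tote_lip in the frame of bay below 0.035 m), for 0.1 s.
At the end, for the whole second after the job is handed in: The tote stands flat on the deck, its front within about 25 mm of the stop; the hook lies upright on its stand between the prongs (handle within 14 mm and 0.15 rad of its place); every block present is in its own slot, flat on the floor (within 9 mm of the centre, 5 mm in height, grooves up) (x of tote_lip in the frame of bay below 0.035 m and angle between tote_lip's own z axis and vertical below 0.08 rad and z of tote_lip in the frame of bay between 0.064 and 0.078 m and horizontal distance between hook_grip and stand_seat below 0.014 m and angle between the x axis of hook_grip and the x axis of stand_seat, either way round below 0.15 rad and x of hook_tip in the frame of stand_seat above 0.1 m and angle between hook_grip's own z axis and vertical below 0.1 rad and z of hook_grip in the frame of stand_seat below 0.041 m and horizontal distance between block_a_mid and nest_a_floor below 0.009 m and z of block_a_mid in the frame of nest_a_floor below 0.02 m and angle between the x axis of block_a_mid and the x axis of nest_a_floor, either way round below 0.25 rad and angle between each of block_a_mid, block_b_mid, block_c_mid, block_d_mid's own z axis and vertical below 0.12 rad and horizontal distance between block_b_mid and nest_b_floor below 0.009 m and z of block_b_mid in the frame of nest_b_floor below 0.02 m and angle between the x axis of block_b_mid and the x axis of nest_b_floor, either way round below 0.25 rad and horizontal distance between block_c_mid and nest_c_floor below 0.009 m and z of block_c_mid in the frame of nest_c_floor below 0.02 m and angle between the x axis of block_c_mid and the x axis of nest_c_floor, either way round below 0.25 rad and horizontal distance between block_d_mid and nest_d_floor below 0.009 m and z of block_d_mid in the frame of nest_d_floor below 0.02 m and angle between the x axis of block_d_mid and the x axis of nest_d_floor, either way round below 0.25 rad); the robot touches nothing.
It fails at once if a bystander is moved more than 30 mm (distance of any of spray_can, oil_bottle, tape_roll, deburrer, fork_end, bush from where it was at the start of the episode above 0.03 m).
It fails at once if the tote is tipped (angle between tote_lip's own z axis and vertical above 0.4 rad).
It fails at once if the fingers push or pull the tote while it is still under the wire roof (contact force between the fingers and tote above 2 N and x of tote_lip in the frame of bay above 0.07 m).
Of block_a, block_b, block_c, block_d only 3 to 4 are there at a start; the rules pass over those that are not, and their reading is None.
At some moment in a run one of block_a, block_b, block_c, block_d may be knocked a few centimetres aside while the robot is not near it.
It also fails if it takes over 208 s, if anything falls off the work surface, if the arm or the gripper's body presses on something with over 40 N, if the wrist force passes 120 N, or if a joint passes its speed limit or range.

### The arm

A 6-joint arm with a two-finger parallel gripper is mounted at the origin on the work surface. World frame = base frame: x ahead of the robot, y to its left, z up, the work surface at z = 0. Lengths are in m, angles in rad, forces in N, time in s.
With the tool pointing down it reaches from about 0.425 to 0.95 m from the base axis. Payload 3.5 kg.
Tool frame: the origin (TCP) lies at the very end of the fingers, on their centre line; the grasp point (between the pads) lies 19 mm behind it (ctrl.grip_point_offset is the distance from the TCP to the grasp point, in m); z points along the fingers, y is the line along which they close (so a half turn about z gives the same grasp; the last joint's range is limited). The gripper opens to 85 mm and grips with 20 to 120 N. Pads are 22 mm wide; open, the fingers measure 114 mm over their backs; the gripper's body (76 mm by 85 mm) begins 54 mm behind the grasp point. The pads swing forward as they close: fully open they stand 13 mm farther back than shut.
Start: joints at [-1.408, 0.286, 1.577, -0, 1.279, -0.15], TCP at [0.208, -0.642, 0.231] pointing down, gripper open.
Joint ranges: [-2.77, 2.77], [-0.9, 2.22], [0.21, 2.48], [-1.53, 4.67], [0.24, 2.81], [-2.84, 2.84]. Speed limits (rad/s): [2.79, 2.79, 3.14, 3.14, 3.14, 3.14].

### API

Orientations are given as a unit quaternion [x, y, z, w].
In Python, from plant import telemetry, vision, ctrl gives the robot as it stands.
- The arm moves only by the tool arm_command, never from a script. Its argument "series" is one flat list of numbers, 7 for each row, row after row: the shift along the tool's x, y, z in cm, then the turn, a rotation vector about the tool's x, y, z in degrees, then the closure, from 0 (fully open) to 1 (shut). A call has 1 to 10 rows; each row is the pose to reach, as a shift and turn from the pose commanded when the call began, along the tool's axes at that moment; what a row does not reach only later rows make up. A row lasts 1/12 s, in which the tool goes at most 41.7 mm and 7.16 degrees, less where a joint would pass 70% of its speed; a pose out of reach is approached as far as the arm can. A call with a gripper value outside its range is refused whole. The fingers move at their own pace and stop on an object; "force" is the grip in N (left out, the last holds). Time passes only in rows, so rows that repeat a pose let the fingers close. It gives the time, the measured TCP pose, the force, the opening and the grip force at its end, in the units of the state.
- telemetry.get_state(): the state, without advancing time (a new reading comes with each control period).
- vision.read_camera(name): name is "scene" or "top" or "wrist"; returns a dict with "color" (400x640x3 uint8, blue, green, red), "K" (3x3 intrinsics, pixels), "D" ([k1, k2, p1, p2, k3] as OpenCV has them; the pictures are not rectified), "rvec" (rotation vector, rad) and "tvec" (3), from world to camera coordinates, as OpenCV has them; the wrist camera has in their place "T_tool_cam" (4x4, takes a point from camera to tool coordinates, whose origin is the TCP and whose axes are the flange's). Camera axes: x right, y down, z forward; pixel columns grow to the right and rows downward; lengths in m; the calibration is good to about 2 mm. A picture is of the moment at which its call begins: read the wrist's pose just before it. There is no depth.
- ctrl.sign_off(): hands the job in; it is judged then, once.
The state is a dict: "time": time; "qpos": joint angles; "dq": joint speeds; "joint_efforts": joint torques, N m; "eef_pos": TCP position; "tcp_rot": TCP orientation; "contact_force": force on the tool from outside, world axes, zero at the start; "wrist_torque": the same for the moment, N m; "opening": opening from 0.0 (shut) to 1.0 (fully open); "finger_force": force on a finger pad.
Only numpy, scipy, OpenCV 4.12 (cv2) and the standard library are available. Lean on these libraries where they do the work, as an engineer would, in place of code of your own. Each camera call takes 0.05 s, during which the arm holds its last target. There are 200 camera calls.

## Working session

There is one attempt and no reset: what is moved stays moved. The work goes in short steps, Python scripts to look and compute and a tool call to move; the robot and the scene stay as the last step left them, time stands still between calls to the robot, and variables do not carry over. Pictures are saved under pics/ and viewed, at most 14 in all, crops included, and the job is handed in when it is done.

Besides the shell and the picture viewer there is one more tool, called in YAML: its name, and indented under it one key for each argument. arm_command: Moves the arm, as the interface text tells. Its arguments: {"type":"object","properties":{"series":{"type":"array","items":{"type":"number"}},"force":{"type":"number"}},"required":["series"]}

```bash
ls; mkdir -p pics; cat > h.py <<'E'
import sys; sys.path.insert(0,'.')
import numpy as np, cv2
from plant import telemetry, vision, ctrl
from scipy.spatial.transform import Rotation as R
def cam(n):
    s=telemetry.get_state(); c=vision.read_camera(n)
    if n=='wrist':
        T=np.eye(4);T[:3,:3]=R.from_quat(s['tcp_rot']).as_matrix();T[:3,3]=s['eef_pos']
        W=T@np.array(c['T_tool_cam'])
    else:
        M=cv2.Rodrigues(np.array(c['rvec'],float))[0]; W=np.eye(4);W[:3,:3]=M.T;W[:3,3]=-M.T@np.array(c['tvec'],float).ravel()
    c['W']=W; c['K']=np.array(c['K'],float);c['D']=np.array(c['D'],float); return c
def rays(c,uv):
    p=cv2.undistortPoints(np.array(uv,float).reshape(-1,1,2),c['K'],c['D']).reshape(-1,2)
    d=np.c_[p,np.ones(len(p))]@c['W'][:3,:3].T
    return c['W'][:3,3],d
def onz(c,uv,z):
    o,d=rays(c,uv); return o+d*((z-o[2])/d[:,2])[:,None]
def proj(c,P):
    V=np.linalg.inv(c['W']); 
    return cv2.projectPoints(np.array(P,float).reshape(-1,1,3),cv2.Rodrigues(V[:3,:3])[0],V[:3,3],c['K'],c['D'])[0].reshape(-1,2)
def shift(P,yaw=None):
    """tool-frame cm shift to world point P"""
    s=telemetry.get_state(); return R.from_quat(s['tcp_rot']).inv().apply(np.array(P)-s['eef_pos'])*100
E
cat > a.py <<'E'
from h import *
import pickle
for n in ('top','scene','wrist'):
    c=cam(n); cv2.imwrite(f'pics/{n}0.png',cv2.resize(c['color'],(800,500),interpolation=cv2.INTER_CUBIC)); pickle.dump(c,open(f'{n}0.pkl','wb')); print(n,c['W'].round(3).tolist())
s=telemetry.get_state();print(s)
E
python3 a.py
```

```text
pics
top [[0.002, -0.981, 0.195, 0.315], [-1.0, 0.002, 0.018, 0.067], [-0.018, -0.195, -0.981, 1.278], [0.0, 0.0, 0.0, 1.0]]
scene [[0.698, 0.421, -0.578, 1.385], [0.716, -0.422, 0.557, -0.727], [-0.009, -0.803, -0.596, 0.965], [0.0, 0.0, 0.0, 1.0]]
wrist [[0.309, -0.899, -0.312, 0.288], [-0.951, -0.293, -0.098, -0.616], [-0.003, 0.327, -0.945, 0.373], [0.0, 0.0, 0.0, 1.0]]
{'time': 0.15, 'qpos': array([-1.40796597e+00,  2.87026857e-01,  1.57784594e+00,  1.13272319e-05,
        1.27858828e+00, -1.49993523e-01]), 'dq': array([ 0.00182127, -0.00049331, -0.00371706, -0.00197293,  0.00078851,
        0.00056358]), 'joint_efforts': array([ 1.16863768e-03, -4.06604362e+01, -2.93140179e+01, -7.52379083e-05,
        3.96785937e-03, -5.79547077e-06]), 'eef_pos': array([ 0.20768035, -0.64172105,  0.23021896]), 'tcp_rot': array([ 9.87792395e-01,  1.55773271e-01, -5.74234888e-07, -9.34229702e-04]), 'contact_force': array([-1.00576197,  0.87759154,  0.60586502]), 'wrist_torque': array([-0.03852228, -0.02068942, -0.04218662]), 'finger_force': 0.0, 'opening': 0.996370106614149}
```

View pics/top0.png

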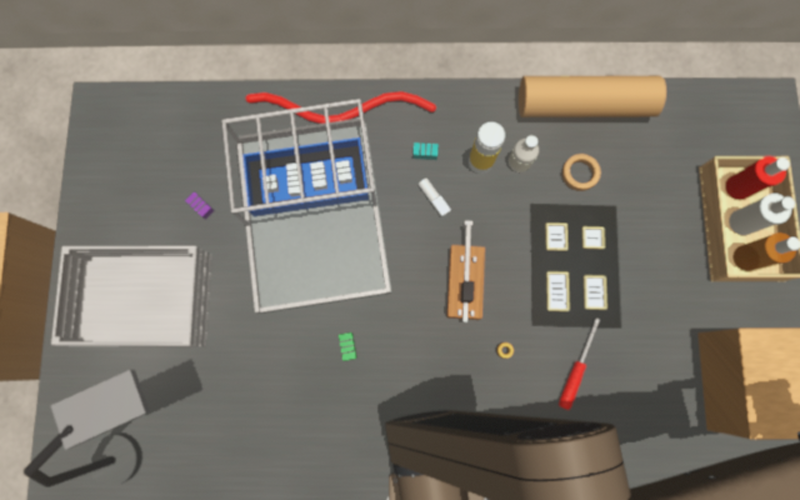

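View pics/scene0.png

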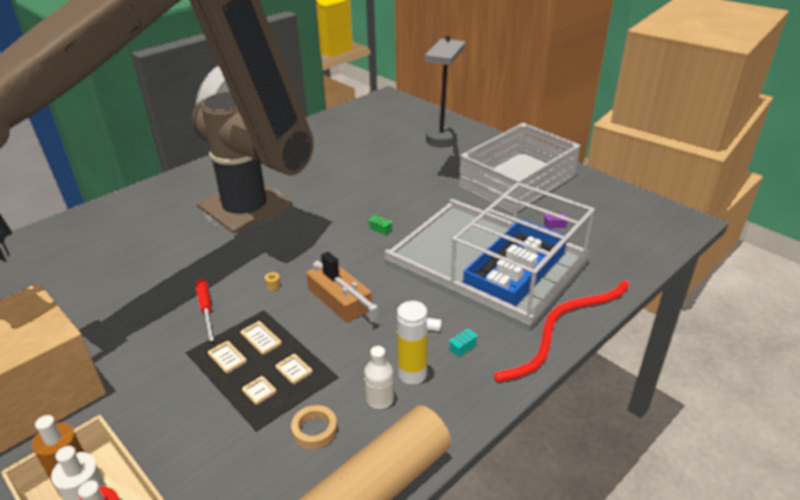

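The top view shows the bay (258,309)-(389,291) with the tote under its roof holding four blocks. The hook is on its stand at (467,285), and the four slots are at (557,236), (594,237), (558,291) and (595,292). Green, purple and turquoise decoys lie outside the tote.

```bash
cat > b.py <<'E'
from h import *
import pickle
c=pickle.load(open('top0.pkl','rb'))
k=.8
def w(uv,z): return onz(c,np.array(uv,float)*k,z)
f=w([(258,309),(389,291)],.03); print('bay front corners',f.round(3).tolist())
hsv=cv2.cvtColor(c['color'],cv2.COLOR_BGR2HSV)
def crop(x0,y0,x1,y1):
    m=np.zeros(hsv.shape[:2],np.uint8); m[int(y0*k):int(y1*k),int(x0*k):int(x1*k)]=1; return m
def rect(m,z,mn=20):
    out=[]
    for q in cv2.findContours(m,cv2.RETR_EXTERNAL,cv2.CHAIN_APPROX_NONE)[0]:
        if len(q)<mn: continue
        P=onz(c,q.reshape(-1,2),z)[:,:2]
        r=cv2.minAreaRect((P*1000).astype(np.float32)); out.append((np.round(r[0],1),np.round(r[1],1),round(r[2],1)))
    return out
print('stand',rect(cv2.inRange(hsv,(5,90,60),(20,255,255))*crop(435,235,500,330),.05))
print('nests',rect(cv2.inRange(hsv,(0,0,140),(180,255,255))*crop(535,210,615,320),.01))
print('tote',rect(cv2.inRange(hsv,(105,120,40),(125,255,255))*crop(230,130,380,220),.07))
print('handle',rect(cv2.inRange(hsv,(0,0,0),(180,255,50))*crop(455,275,480,310),.105,8))
print('hook ends',w([(465,320),(468,222)],.058).round(3).tolist())
E
python3 b.py
```

```text
bay front corners [[0.426, 0.371, 0.03], [0.465, 0.094, 0.03]]
stand [(array([480.9, -88.4]), array([ 29.6, 152.9]), 87.3), (array([484. , -45.1]), array([ 31.7, 153.1]), 86.1)]
nests [(array([ 464.8, -346.7]), array([47.4, 72.5]), 89.9), (array([ 467.7, -267.1]), array([47. , 83.7]), 89.4), (array([ 585. , -350.3]), array([46.3, 49.5]), 86.5), (array([ 588. , -270.5]), array([46.8, 58.5]), 89.9)]
tote [(array([685.5, 366.3]), array([70.7,  4.2]), 9.7), (array([691.9, 325.5]), array([75.6, 55. ]), 8.6), (array([703.5, 246.7]), array([75.3, 62.8]), 8.5), (array([712.7, 186.7]), array([74.8, 36.4]), 8.6), (array([702.3, 389.4]), array([113.6,  29.8]), 3.0), (array([759.9, 330.7]), array([13.7, 60.2]), 8.9), (array([771.2, 257. ]), array([13.2, 58.2]), 8.9), (array([734. , 177.2]), array([111.4,  55.4]), 9.6)]
handle []
hook ends [[0.402, -0.062, 0.058], [0.607, -0.073, 0.058]]
```

View pics/wrist0.png

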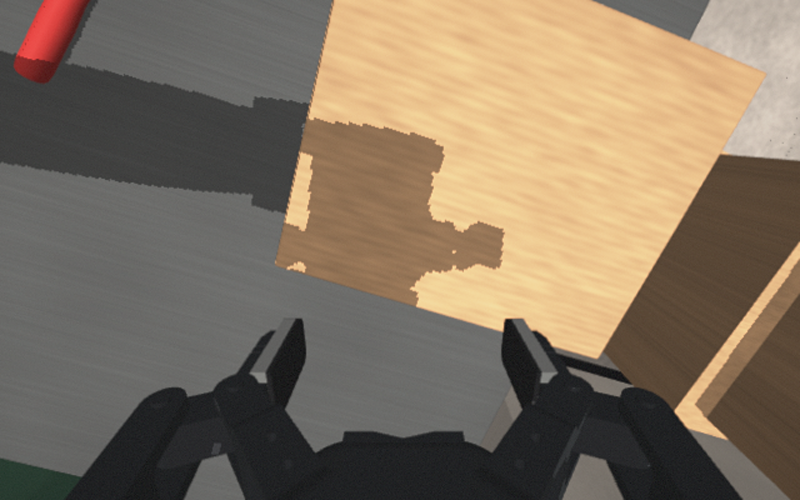

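```bash
cat > go.py <<'E'
from h import *
# usage: go.py x y z yawdeg : shift (cm) and z-turn (deg) to get there, tool pointing down
x,y,z,yaw=map(float,sys.argv[1:5])
s=telemetry.get_state(); r=R.from_quat(s['tcp_rot'])
t=R.from_euler('z',yaw,degrees=True)*R.from_euler('x',180,degrees=True)
print('shift',r.inv().apply(np.array([x,y,z])-s['eef_pos']).__mul__(100).round(2),'turn',np.rad2deg((r.inv()*t).as_rotvec()).round(2),'t',round(s['time'],2))
E
python3 go.py .458 -.066 .25 -3; python3 -c "
import pickle;c=pickle.load(open('wrist0.pkl','rb'));print(c['T_tool_cam'],c['K'])"
```

```text
shift [ 41.54 -47.08  -1.88] turn [-0.11  0.   20.92] t 0.15
[[ 9.31196600e-04 -9.45048380e-01 -3.26929185e-01  8.44471082e-02]
 [ 9.99999103e-01  1.19473056e-03 -6.05276086e-04 -3.58809351e-04]
 [ 9.62607473e-04 -3.26928328e-01  9.45048645e-01 -1.42579847e-01]
 [ 0.00000000e+00  0.00000000e+00  0.00000000e+00  1.00000000e+00]] [[277.99653016   0.         322.44724151]
 [  0.         277.99653016 199.12287361]
 [  0.           0.           1.        ]]
```

arm_command:
  series: [4, -4.5, -0.2, 0, 0, 3, 0, 8, -9, -0.4, 0, 0, 6, 0, 12, -13.5, -0.6, 0, 0, 9, 0, 15, -17, -0.8, 0, 0, 12, 0, 18, -20.5, -1, 0, 0, 15, 0, 21, -24, -1.2, 0, 0, 18, 0, 24, -27, -1.4, 0, 0, 20.9, 0, 26, -29.5, -1.6, 0, 0, 20.9, 0, 28, -31.7, -1.9, 0, 0, 20.9, 0, 30, -34, -1.9, 0, 0, 20.9, 0]

```text
time: 0.98
eef_pos: [0.374, -0.2585, 0.2489]
tcp_rot: [1.0, -0.026, 0.0, 0.0]
contact_force: [0.3, -0.6, 0.5]
opening: 1.001
finger_force: 0.0
```

```bash
python3 go.py .458 -.066 .25 -3
```

```text
shift [  7.37 -19.67  -0.11] turn [ 0.01 -0.02 -0.01] t 0.98
```

arm_command:
  series: [1.5, -4, 0, 0, 0, 0, 0, 3, -8, 0, 0, 0, 0, 0, 4.5, -12, 0, 0, 0, 0, 0, 6.1, -16.3, 0, 0, 0, 0, 0, 6.1, -16.3, 0, 0, 0, 0, 0, 6.1, -16.3, 0, 0, 0, 0, 0]

```text
time: 1.48
eef_pos: [0.4435, -0.0985, 0.2486]
tcp_rot: [1.0, -0.023, -0.0, -0.0]
contact_force: [0.7, 0.4, -0.4]
opening: 1.001
finger_force: 0.0
```

```bash
cat > shot.py <<'E'
from h import *
import pickle
n,tag=sys.argv[1:3]; c=cam(n); pickle.dump(c,open(f'{tag}.pkl','wb'))
cv2.imwrite(f'pics/{tag}.png',c['color']); s=telemetry.get_state(); print(s['time'],s['eef_pos'].round(4))
E
python3 shot.py wrist hook1
```

```text
1.5333 [ 0.4432 -0.1001  0.2486]
```

View pics/hook1.png

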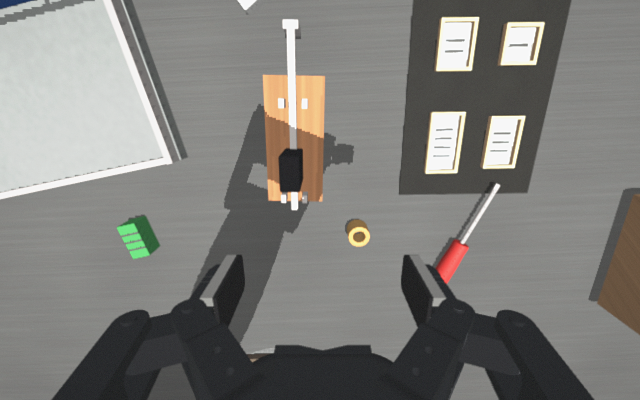

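Wrist view: hook bar runs from (290,22) to (294,208), handle at (291,170), stand corners (264,76)-(323,201). The nests are at the upper right and the bay's right front corner is at (172,160).

```bash
cat > c.py <<'E'
from h import *
import pickle
c=pickle.load(open('hook1.pkl','rb'))
print('stand',onz(c,[(264,76),(325,76),(323,201),(268,202)],.05).round(4).tolist())
print('bar',onz(c,[(290.5,29),(294,210)],.058).round(4).tolist())
hsv=cv2.cvtColor(c['color'],cv2.COLOR_BGR2HSV)
m=cv2.inRange(hsv,(0,0,130),(180,255,255)); m[:,:400]=0; m[190:]=0; m[:,560:]=0
for q in cv2.findContours(m,cv2.RETR_EXTERNAL,cv2.CHAIN_APPROX_NONE)[0]:
    if len(q)<60: continue
    P=onz(c,q.reshape(-1,2),.010)[:,:2]*1000
    r=cv2.minAreaRect(P.astype(np.float32)); print('nest',np.round(r[0],1),np.round(r[1],1),round(r[2],1))
# bay: right outer edge and front edge
print('bay corner/edge', onz(c,[(172,158),(110,2),(0,194)],.03).round(4).tolist())
mb=cv2.inRange(hsv,(0,0,0),(180,255,60)); mb[:140]=0;mb[200:]=0;mb[:,:275]=0;mb[:,310:]=0
q=max(cv2.findContours(mb,cv2.RETR_EXTERNAL,cv2.CHAIN_APPROX_NONE)[0],key=len); print('handle px',cv2.boundingRect(q), cv2.approxPolyDP(q,3,True).reshape(-1,2).tolist())
E
python3 c.py
```

```text
stand [[0.5596, -0.0371, 0.05], [0.5564, -0.1059, 0.05], [0.4071, -0.0969, 0.05], [0.4089, -0.0252, 0.05]]
bar [[0.6028, -0.0716, 0.058], [0.3993, -0.0592, 0.058]]
nest [ 466.4 -344.3] [47.3 71.4] 87.8
nest [ 468.8 -264.6] [47.2 83.8] 88.2
nest [ 477.3 -397. ] [176.7  42.2] 12.8
nest [ 585.6 -347.9] [46.8 47. ] 87.7
nest [ 587.9 -268.3] [46.9 59. ] 88.0
nest [ 539.7 -207.9] [196.6  13. ] 2.4
bay corner/edge [[0.4688, 0.0988, 0.03], [0.6459, 0.13, 0.03], [0.4306, 0.3509, 0.03]]
handle px (279, 149, 24, 43) [[286, 149], [279, 157], [281, 190], [298, 190], [302, 178], [301, 149]]
```

```bash
python3 go.py .458 -.0637 .062 -3.7
```

```text
shift [ 1.31 -3.71 18.66] turn [0.03 0.03 0.9 ] t 1.53
```

arm_command:
  series: [1.3, -3.7, 3, 0, 0, 0.9, 0, 1.3, -3.7, 6.5, 0, 0, 0.9, 0, 1.3, -3.7, 10, 0, 0, 0.9, 0, 1.3, -3.7, 13, 0, 0, 0.9, 0, 1.3, -3.7, 16, 0, 0, 0.9, 0, 1.3, -3.7, 18.7, 0, 0, 0.9, 0, 1.3, -3.7, 18.7, 0, 0, 0.9, 0, 1.3, -3.7, 18.7, 0, 0, 0.9, 0, 1.3, -3.7, 18.7, 0, 0, 0.9, 0]

```text
time: 2.28
eef_pos: [0.459, -0.0661, 0.0633]
tcp_rot: [0.999, -0.035, 0.001, 0.0]
contact_force: [0.4, -0.3, 0.5]
opening: 1.001
finger_force: 0.0
```

```bash
python3 shot.py wrist hook2;  python3 go.py .458 -.0637 .062 -3.7
```

```text
2.3333 [ 0.4596 -0.066   0.064 ]
shift [-0.18 -0.22  0.19] turn [ 0.07 -0.21 -0.25] t 2.33
```

View pics/hook2.png

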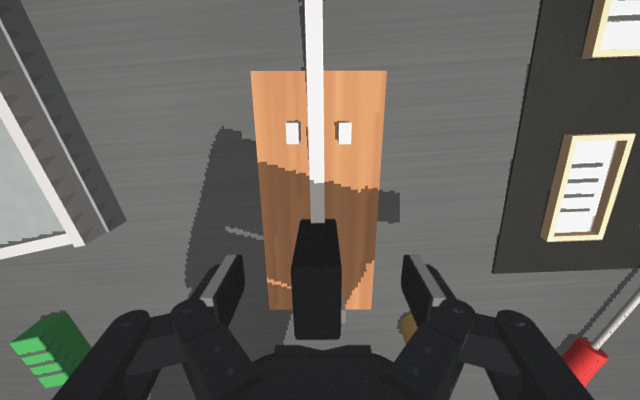

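The handle sits between the fingers at column 317, 2 mm off their centre; I correct that and grip.

arm_command:
  series: [-0.1, -0.2, 0.2, 0, 0, -0.2, 0, -0.1, -0.2, 0.2, 0, 0, -0.2, 0.5, -0.1, -0.2, 0.2, 0, 0, -0.2, 1, -0.1, -0.2, 0.2, 0, 0, -0.2, 1, -0.1, -0.2, 0.2, 0, 0, -0.2, 1, -0.1, -0.2, 0.2, 0, 0, -0.2, 1, -0.1, -0.2, 0.2, 0, 0, -0.2, 1, -0.1, -0.2, 0.2, 0, 0, -0.2, 1, -0.1, -0.2, 0.2, 0, 0, -0.2, 1, -0.1, -0.2, 0.2, 0, 0, -0.2, 1]
  force: 110

```text
time: 3.17
eef_pos: [0.4576, -0.0626, 0.0602]
tcp_rot: [0.999, -0.032, 0.0, 0.0]
contact_force: [-1.6, 0.6, 4.2]
opening: 0.248
finger_force: 107.7
```

```bash
python3 -c "
from h import *
s=telemetry.get_state();print(s['opening'],s['finger_force'],s['eef_pos'],np.rad2deg(R.from_quat(s['tcp_rot']).as_euler('ZYX')))"; python3 go.py .458 -.0637 .20 -3.7
```

```text
0.24770298254257866 107.73856401443481 [ 0.45755068 -0.06261439  0.06024409] [-3.67177840e+00 -3.37745275e-02  1.79994916e+02]
shift [  0.06   0.11 -13.98] turn [ 0.01 -0.03  0.03] t 3.17
```

arm_command:
  series: [0, 0, -2, 0, 0, 0, 1, 0, 0, -4, 0, 0, 0, 1, 0, 0, -7, 0, 0, 0, 1, 0, 0, -10.5, 0, 0, 0, 1, 0, 0, -14, 0, 0, 0, 1, 0, -2, -17, 0, 0, 0, 1, 0, -5, -19.5, 0, 0, 0, 1, 0.5, -8, -22, 0, 0, 0, 1, 1, -11, -24, 0, 0, 1, 1, 1.5, -14, -26, 0, 0, 2, 1]

```text
time: 4.0
eef_pos: [0.4807, 0.0775, 0.32]
tcp_rot: [0.999, -0.05, -0.0, 0.0]
contact_force: [1.6, 0.1, -2.5]
opening: 0.247
finger_force: 107.8
```

```bash
python3 go.py .53 .28 .33 -8
```

```text
shift [  2.87 -20.64  -1.  ] turn [0.01 0.05 2.24] t 4.0
```

arm_command:
  series: [0.6, -4, -0.2, 0, 0, 1, 1, 1.2, -8, -0.5, 0, 0, 2.2, 1, 1.8, -12, -1, 0, 0, 2.2, 1, 2.4, -16, -1, 0, 0, 2.2, 1, 2.9, -20.6, -1, 0, 0, 2.2, 1, 2.9, -20.6, -1, 0, 0, 2.2, 1, 2.9, -20.6, -1, 0, 0, 2.2, 1, 2.9, -20.6, -1, 0, 0, 2.2, 1]

```text
time: 4.67
eef_pos: [0.5298, 0.2782, 0.3281]
tcp_rot: [0.998, -0.068, -0.001, 0.001]
contact_force: [-0.9, -0.3, -1.6]
opening: 0.243
finger_force: 108.2
```

```bash
python3 shot.py wrist bay1;  python3 go.py .53 .28 .33 -8
```

```text
4.7167 [0.53   0.2775 0.3286]
shift [-0.03 -0.25 -0.14] turn [0.09 0.11 0.1 ] t 4.72
```

View pics/bay1.png

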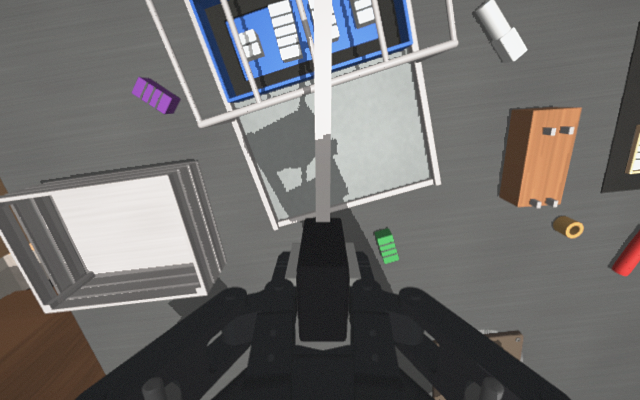

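The wrist view shows the tote's front wall edge from (228,101) to (413,48), and the bay's front corners at (277,229) and (439,183).

```bash
cat > d.py <<'E'
from h import *
import pickle
c=pickle.load(open('bay1.pkl','rb'))
f=onz(c,[(277,229),(439,183)],.03); L=onz(c,[(228,102),(413,48)],.07)
print(f.round(4).tolist(),np.linalg.norm(f[0]-f[1])); print(L.round(4).tolist(),np.linalg.norm(L[0]-L[1]))
for a in (f,L):
    d=a[0]-a[1]; print('yaw',np.rad2deg(np.arctan2(-d[0],d[1])),a.mean(0).round(4))
o=f.mean(0);d=f[0]-f[1];y=np.deg2rad(9)
X=np.array([np.cos(y),np.sin(y)]);print('lip in bay x',(L.mean(0)-o)[:2]@X)
b=c['color'].astype(int)
m=((b[:,:,0]>90)&(b[:,:,0]-b[:,:,2]>60)).astype(np.uint8)
cols=range(262,310,6)
print([(u,int(np.where(m[:130,u])[0].max())) for u in list(range(232,300,8))+list(range(340,412,8))])
E
python3 d.py
```

```text
[[0.4173, 0.3736, 0.03], [0.4631, 0.0934, 0.03]] 0.28389978945252237
[[0.6314, 0.3943, 0.07], [0.6634, 0.1424, 0.07]] 0.25390244022792957
yaw 9.28097364344971 [0.4402 0.2335 0.03  ]
yaw 7.24672029992354 [0.6474 0.2683 0.07  ]
lip in bay x 0.21014259224947648
[(232, 101), (240, 99), (248, 96), (256, 77), (264, 90), (272, 88), (280, 86), (288, 83), (296, 81), (340, 67), (348, 64), (356, 62), (364, 58), (372, 57), (380, 54), (388, 51), (396, 49), (404, 47)]
```

```bash
python3 go.py .4325 .3146 .133 -10
```

```text
shift [-10.13  -2.37  19.58] turn [0.09 0.11 2.1 ] t 4.72
```

arm_command:
  series: [-3.5, -0.8, 0, 0, 0, 1, 1, -7, -1.6, 0, 0, 0, 2, 1, -10.1, -2.4, 2, 0, 0, 2, 1, -10.1, -2.4, 5.5, 0, 0, 2.1, 1, -10.1, -2.4, 9, 0, 0, 2.1, 1, -10.1, -2.4, 12.5, 0, 0, 2.1, 1, -10.1, -2.4, 16, 0, 0, 2.1, 1, -10.1, -2.4, 19.6, 0.1, 0.1, 2.1, 1, -10.1, -2.4, 19.6, 0.1, 0.1, 2.1, 1, -10.1, -2.4, 19.6, 0.1, 0.1, 2.1, 1]

```text
time: 5.55
eef_pos: [0.4323, 0.314, 0.1322]
tcp_rot: [0.996, -0.088, -0.001, 0.001]
contact_force: [0.2, 0.4, -0.4]
opening: 0.246
finger_force: 108.1
```

```bash
python3 shot.py wrist bay2;python3 go.py .5116 .3266 .133 -10
```

```text
5.6 [0.4343 0.3151 0.135 ]
shift [ 7.41 -2.48  0.22] turn [-0.12 -0.14 -0.07] t 5.6
```

View pics/bay2.png

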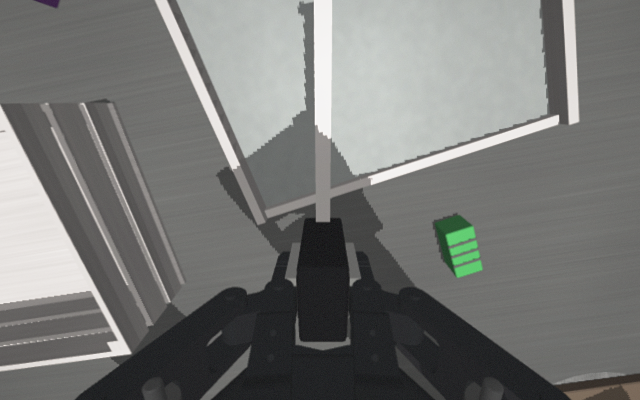

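The bar runs straight ahead in the gripper (column 323) and the way is clear. Now moving under the crossbar.

arm_command:
  series: [2.5, -0.8, 0.1, 0, 0, 0, 1, 5, -1.6, 0.2, 0, 0, 0, 1, 7.4, -2.5, 0.2, 0, 0, 0, 1, 7.4, -2.5, 0.2, 0, 0, 0, 1, 7.4, -2.5, 0.2, 0, 0, 0, 1]

```text
time: 6.02
eef_pos: [0.5139, 0.3281, 0.136]
tcp_rot: [0.996, -0.088, 0.004, -0.002]
contact_force: [-0.9, -0.1, -0.7]
opening: 0.243
finger_force: 108.3
```

```bash
python3 shot.py scene sc1; python3 -c "
from h import *
c=cv2.imread('pics/sc1.png');cv2.imwrite('pics/sc1c.png',cv2.resize(c[140:290,280:500],(792,540),interpolation=cv2.INTER_CUBIC))";python3 go.py .5116 .3266 .086 -10
```

```text
6.0667 [0.5124 0.328  0.135 ]
shift [-0.08  0.17  4.9 ] turn [-0.24 -0.29 -0.02] t 6.07
```

View pics/sc1c.png

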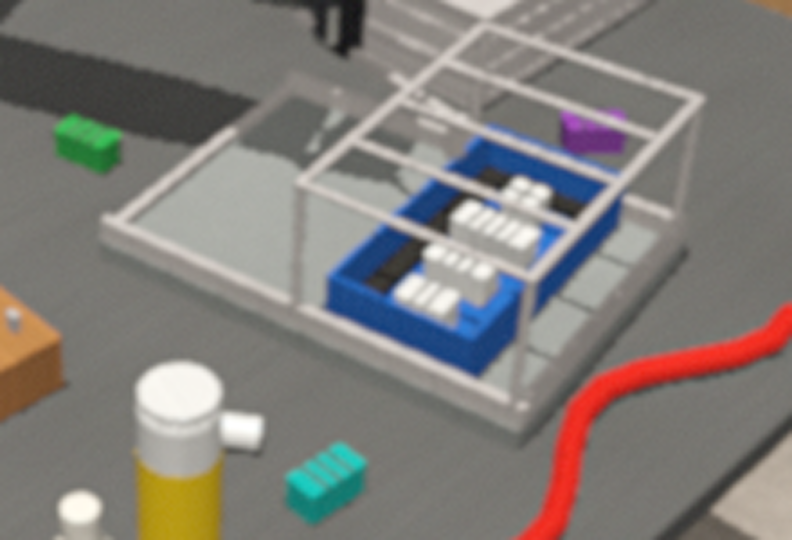

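```bash
cat > e.py <<'E'
from h import *
import pickle
c=pickle.load(open('sc1.pkl','rb'))
u=lambda l:np.array(l,float)/3.6+[280,140]
print(onz(c,u([(330,280),(490,128),(620,195),(478,355)]),.07).round(4).tolist())
tip=np.array([.5124+.1477,.328-.026,.135-.038])
print((proj(c,[tip,tip+[0,0,.028]])-[280,140])*3.6)
E
python3 e.py
```

```text
[[0.6793, 0.1381, 0.07], [0.6389, 0.3891, 0.07], [0.7721, 0.386, 0.07], [0.8123, 0.1488, 0.07]]
[[448.05573143 153.65272018]
 [451.0301419  124.9648593 ]]
```

arm_command:
  series: [0.5, 0.2, 0, 0, 0, 0, 1, 0.5, 0.2, 1, -0.2, -0.2, 0, 1, 0.5, 0.2, 2, -0.2, -0.2, 0, 1, 0.5, 0.2, 2.8, -0.2, -0.2, 0, 1, 0.5, 0.2, 3.4, -0.2, -0.2, 0, 1, 0.5, 0.2, 3.4, -0.2, -0.2, 0, 1, 0.5, 0.2, 3.4, -0.2, -0.2, 0, 1]

```text
time: 6.65
eef_pos: [0.5147, 0.3248, 0.0968]
tcp_rot: [0.996, -0.087, -0.002, 0.001]
contact_force: [0.4, 0.2, -1.6]
opening: 0.244
finger_force: 108.3
```

```bash
python3 shot.py wrist bay3;python3 go.py .5175 .3266 .086 -10
```

```text
6.7 [0.5153 0.325  0.0976]
shift [ 0.19 -0.2   1.16] turn [0.12 0.13 0.03] t 6.7
```

View pics/bay3.png

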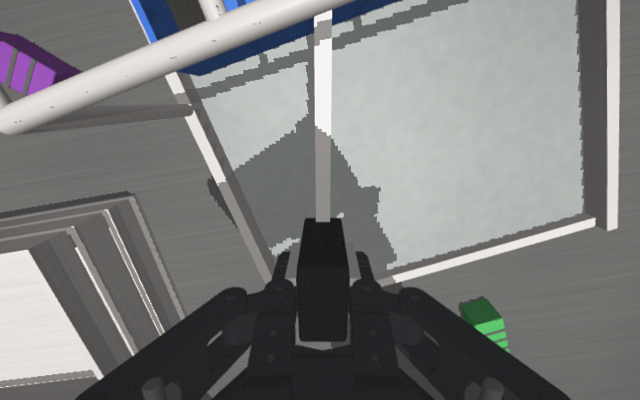

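```bash
python3 - <<'E'
from h import *
import pickle
c=pickle.load(open('bay3.pkl','rb')); b=c['color'].astype(int)
m=((b[:,:,0]>60)&(b[:,:,0]-b[:,:,2]>45))
us=[200,220,240,260,340,360,372]; uv=[(u,np.where(m[:110,u])[0].max()+.5) for u in us]; print(uv)
P=onz(c,uv,.02); print(P.round(4).tolist())
y=np.deg2rad(8.7);X=np.array([np.cos(y),np.sin(y)])
tip=np.array([.5153+.1477,.325-.026]); print('front face behind->tip',[round(float((tip-p[:2])@X)*1000,1) for p in P])
E
```

```text
[(200, np.float64(74.5)), (220, np.float64(66.5)), (240, np.float64(58.5)), (260, np.float64(51.5)), (340, np.float64(21.5)), (360, np.float64(13.5)), (372, np.float64(8.5))]
[[0.6321, 0.3944, 0.02], [0.6346, 0.3786, 0.02], [0.6371, 0.3631, 0.02], [0.639, 0.348, 0.02], [0.6475, 0.2896, 0.02], [0.6499, 0.2755, 0.02], [0.6514, 0.2671, 0.02]]
front face behind->tip [16.1, 16.0, 15.9, 16.3, 16.8, 16.6, 16.3]
```

The nose is 14 mm behind the lip's middle and touching nothing. I lower it and start the pull.

arm_command:
  series: [0.1, 0, 0.6, 0, 0, 0, 1, 0.1, 0, 1.1, 0.1, 0.1, 0, 1, 0.1, 0, 1.1, 0.1, 0.1, 0, 1, 0.1, 0, 1.1, 0.1, 0.1, 0, 1, -0.4, 0.2, 1.1, 0.1, 0.1, 0, 1, -0.9, 0.3, 1.1, 0.1, 0.1, 0, 1, -1.6, 0.5, 1.1, 0.1, 0.1, 0, 1, -2.4, 0.8, 1.1, 0.1, 0.1, 0, 1, -3.3, 1.1, 1.1, 0.1, 0.1, 0, 1, -4.2, 1.4, 1.1, 0.1, 0.1, 0, 1]
  force: 120

```text
time: 7.53
eef_pos: [0.4713, 0.3184, 0.0875]
tcp_rot: [0.996, -0.087, 0.001, -0.0]
contact_force: [3.9, 1.0, -2.5]
opening: 0.239
finger_force: 117.4
```

```bash
python3 go.py .32 .2945 .086 -10; python3 -c "
from h import *
s=telemetry.get_state();print(s['contact_force'],s['wrist_torque'],np.rad2deg(R.from_quat(s['tcp_rot']).as_euler('ZYX')))"
```

```text
shift [-14.49   4.97   0.12] turn [-0.05 -0.11  0.05] t 7.53
[ 3.90418418  1.00664704 -2.46656578] [ 0.08393539 -0.54999278  0.15620693] [-9.95261064e+00 -1.07009520e-01 -1.79950859e+02]
```

arm_command:
  series: [-1.1, 0.4, 0.1, 0, 0, 0, 1, -2.2, 0.8, 0.1, 0, 0, 0, 1, -3.3, 1.1, 0.1, 0, 0, 0, 1, -4.4, 1.5, 0.1, 0, 0, 0, 1, -5.5, 1.9, 0.1, 0, 0, 0, 1, -6.6, 2.3, 0.1, 0, 0, 0, 1, -7.7, 2.7, 0.1, 0, 0, 0, 1, -8.7, 3, 0.1, 0, 0, 0, 1, -9.6, 3.3, 0.1, 0, 0, 0, 1, -10.4, 3.6, 0.1, 0, 0, 0, 1]

```text
time: 8.37
eef_pos: [0.3629, 0.3012, 0.0868]
tcp_rot: [0.996, -0.087, 0.001, -0.001]
contact_force: [5.1, 0.3, -1.7]
opening: 0.242
finger_force: 117.6
```

```bash
python3 shot.py wrist bay4; python3 go.py .32 .2945 .086 -10; python3 - <<'E'
from h import *
import pickle
s=telemetry.get_state();print(s['contact_force'],s['wrist_torque'])
c=pickle.load(open('bay4.pkl','rb')); b=c['color'].astype(int)
E
```

```text
8.4167 [0.361  0.3008 0.0863]
shift [-3.93  1.33  0.03] turn [0.   0.01 0.08] t 8.42
[ 2.6528624  -0.03003583 -1.17485075] [ 0.12342987 -0.67677131  0.1947472 ]
```

View pics/bay4.png

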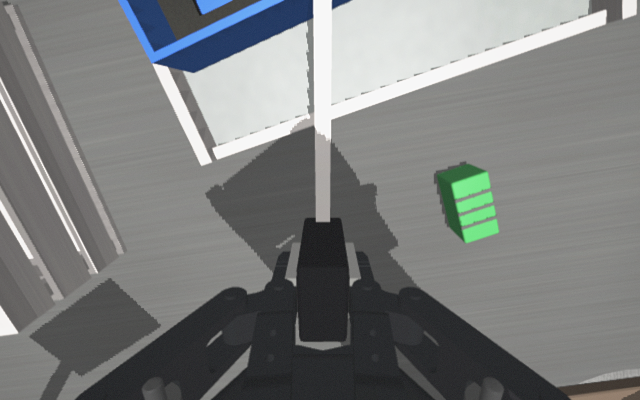

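The tote is following the hook, with its front left bottom corner at (195,72) and the stop bar's left end at (207,162).

```bash
python3 - <<'E'
from h import *
import pickle
c=pickle.load(open('bay4.pkl','rb')); b=c['color'].astype(int)
m=((b[:,:,0]>60)&(b[:,:,0]-b[:,:,2]>45))
uv=[(u,np.where(m[:110,u])[0].max()+.5) for u in [205,230,260,290]]
P=onz(c,uv,.02); F=onz(c,[(207,163),(607,18)],.03)
print(P.round(4).tolist(),F.round(4).tolist())
d=F[0,:2]-F[1,:2]; n=np.array([d[1],-d[0]])/np.linalg.norm(d); print('yaw',np.rad2deg(np.arctan2(n[1],n[0])),'tote front bay x',[((p[:2]-F[0,:2])@n*1000).round(1) for p in P])
E
```

```text
[[0.4836, 0.3628, 0.02], [0.4877, 0.3437, 0.02], [0.4924, 0.3216, 0.02], [0.4964, 0.3002, 0.02]] [[0.4199, 0.3772, 0.03], [0.466, 0.1026, 0.03]]
yaw 9.527222995343376 tote front bay x [np.float64(60.4), np.float64(61.4), np.float64(62.3), np.float64(62.7)]
```

arm_command:
  series: [-0.7, 0.25, 0, 0, 0, 0, 1, -1.5, 0.5, 0, 0, 0, 0, 1, -2.3, 0.8, 0, 0, 0, 0, 1, -3, 1, 0, 0, 0, 0, 1, -3.6, 1.2, 0, 0, 0, 0, 1, -4.1, 1.4, 0, 0, 0, 0, 1, -4.4, 1.5, 0, 0, 0, 0, 1, -4.4, 1.5, 0, 0, 0, 0, 1, -4.4, 1.5, 0, 0, 0, 0, 1, -4.4, 1.5, 0, 0, 0, 0, 1]

```text
time: 9.25
eef_pos: [0.3165, 0.2938, 0.086]
tcp_rot: [0.996, -0.087, -0.001, 0.0]
contact_force: [1.8, 0.8, -0.7]
opening: 0.243
finger_force: 117.7
```

```bash
python3 shot.py wrist bay5; python3 - <<'E'
from h import *
import pickle
s=telemetry.get_state();print(s['contact_force'],s['wrist_torque'],s['opening'])
c=pickle.load(open('bay5.pkl','rb')); b=c['color'].astype(int)
m=((b[:,:,0]>60)&(b[:,:,0]-b[:,:,2]>45))
uv=[(u,np.where(m[:180,u])[0].max()+.5) for u in [205,230,260,290,350,370]];print(uv)
P=onz(c,uv,.025);print(P.round(4).tolist())
n=np.array([np.cos(np.deg2rad(9)),np.sin(np.deg2rad(9))])
print('tote front bay x',[((p[:2]-[.4425,.240])@n*1000).round(1) for p in P])
E
python3 go.py .3166 .2936 .14 -10
```

```text
9.3 [0.3165 0.2938 0.0859]
[ 0.92922209  0.52195267 -1.14144027] [ 0.12709423 -0.33401622  0.10340774] 0.24694813035159222
shift [ 0.    0.02 -5.41] turn [ 0.04  0.11 -0.01] t 9.3Traceback (most recent call last):
  File "<stdin>", line 6, in <module>
    return umr_maximum(a, axis, None, out, keepdims, initial, where)
ValueError: zero-size array to reduction operation maximum which has no identity
```

```bash
cat > f.py <<'E'
from h import *
import pickle
c=pickle.load(open(sys.argv[1]+'.pkl','rb')); b=c['color'].astype(int)
m=((b[:,:,0]>60)&(b[:,:,0]-b[:,:,2]>45))
uv=[(u,np.where(m[:220,u])[0].max()+.5) for u in range(60,420,20) if m[:220,u].any()];print([(u,float(v)) for u,v in uv])
P=onz(c,uv,.03);print(P.round(4).tolist())
n=np.array([np.cos(np.deg2rad(9)),np.sin(np.deg2rad(9))])
print('tote front bay x',[((p[:2]-[.4425,.240])@n*1000).round(1) for p in P])
E
python3 f.py bay5
```

```text
[(120, 9.5), (140, 46.5), (160, 64.5), (180, 70.5), (200, 68.5), (220, 59.5), (240, 50.5), (260, 40.5), (280, 31.5), (300, 21.5), (340, 3.5)]
[[0.4751, 0.393, 0.03], [0.4535, 0.3885, 0.03], [0.4412, 0.3796, 0.03], [0.4355, 0.3679, 0.03], [0.4343, 0.3546, 0.03], [0.4371, 0.3402, 0.03], [0.4399, 0.3261, 0.03], [0.4432, 0.3121, 0.03], [0.4459, 0.2985, 0.03], [0.449, 0.2851, 0.03], [0.4542, 0.2592, 0.03]]
tote front bay x [np.float64(56.1), np.float64(34.1), np.float64(20.6), np.float64(13.1), np.float64(9.8), np.float64(10.4), np.float64(10.9), np.float64(12.0), np.float64(12.5), np.float64(13.5), np.float64(14.6)]
```

View pics/bay5.png

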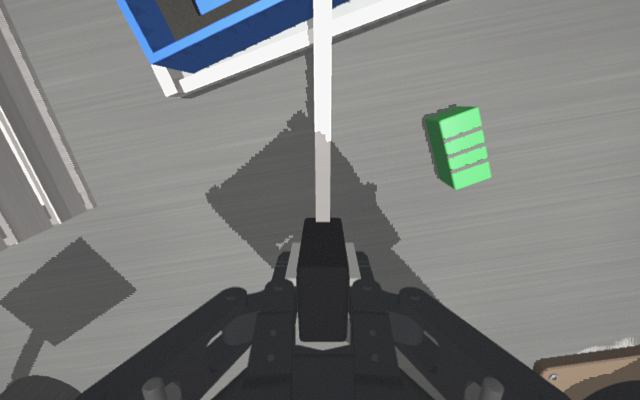

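The tote's front is about 13 mm from the bay origin, close to the stop. I ease the nose off the lip, lift, and go back to the stand.

arm_command:
  series: [0.4, -0.1, 0, 0, 0, 0, 1, 0.4, -0.1, 0, 0, 0, 0, 1, 0.4, -0.1, -2, 0, 0, 0, 1, 0.4, -0.1, -5, 0, 0, 0, 1, 0.4, -0.1, -9, 0, 0, 0, 1, 0.4, -0.1, -13, 0, 0, 0, 1, 2, 2, -15, 0, 0, 0, 1, 4, 6, -15, 0, 0, 0, 1, 5, 10, -15, 0, 0, 0, 1, 6, 14, -15, 0, 0, 0, 1]

```text
time: 10.13
eef_pos: [0.3512, 0.1465, 0.2361]
tcp_rot: [0.996, -0.086, -0.001, -0.0]
contact_force: [1.2, -0.8, -1.6]
opening: 0.242
finger_force: 118.0
```

```bash
python3 go.py .4576 -.0626 .16 -3.67
```

```text
shift [14.09 18.77  7.59] turn [-0.01  0.1  -6.23] t 10.13
```

arm_command:
  series: [2.5, 3.2, 0, 0, 0, -1, 1, 5, 6.5, 0.5, 0, 0, -2, 1, 7.5, 9.7, 1, 0, 0, -3, 1, 10, 13, 2, 0, 0, -4, 1, 12.2, 16, 3.5, 0, 0, -5, 1, 14.1, 18.8, 5.5, 0, 0, -6.2, 1, 14.1, 18.8, 7.6, 0, 0, -6.2, 1, 14.1, 18.8, 7.6, 0, 0, -6.2, 1, 14.1, 18.8, 7.6, 0, 0, -6.2, 1]

```text
time: 10.88
eef_pos: [0.4562, -0.0614, 0.158]
tcp_rot: [0.999, -0.034, -0.003, -0.001]
contact_force: [0.1, 0.5, -1.3]
opening: 0.245
finger_force: 118.1
```

```bash
python3 shot.py wrist st1; python3 go.py .4576 -.0626 .075 -3.67
```

```text
10.9333 [ 0.4573 -0.0613  0.1597]
shift [0.06 0.14 8.46] turn [-0.07  0.15 -0.11] t 10.93
```

View pics/st1.png

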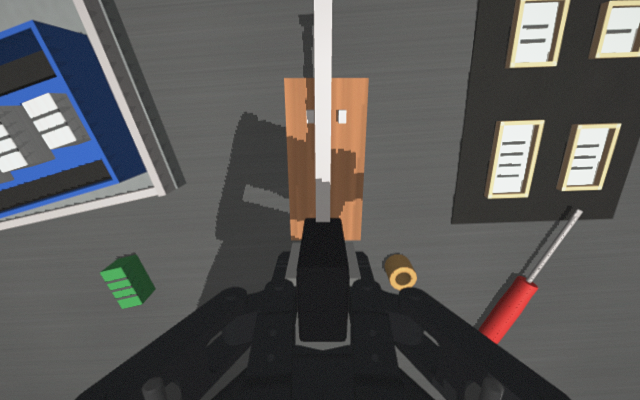

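The hook is aligned over the stand and slots D, C, B and A are confirmed by their bars. Lowering.

arm_command:
  series: [0.1, 0.1, 2, 0, 0.1, -0.1, 1, 0.1, 0.1, 4.5, 0, 0.1, -0.1, 1, 0.1, 0.1, 7, 0, 0.1, -0.1, 1, 0.1, 0.1, 8.5, 0, 0.1, -0.1, 1, 0.1, 0.1, 9.2, 0, 0.1, -0.1, 1, 0.1, 0.1, 9.7, 0, 0.1, -0.1, 1, 0.1, 0.1, 9.9, 0, 0.1, -0.1, 1, 0.1, 0.1, 9.9, 0, 0.1, -0.1, 1]

```text
time: 11.6
eef_pos: [0.4598, -0.0629, 0.0622]
tcp_rot: [0.999, -0.032, 0.002, 0.0]
contact_force: [-0.3, 0.2, -2.3]
opening: 0.237
finger_force: 118.1
```

```bash
python3 go.py .4576 -.0626 .0602 -3.67;python3 -c "
from h import *
s=telemetry.get_state();print(s['contact_force'],s['wrist_torque'])"
```

```text
shift [-0.23 -0.01  0.2 ] turn [ 0.03 -0.2   0.03] t 11.6
[-0.27333795  0.232589   -2.26309869] [-0.00600555  0.0525475  -0.08771933]
```

arm_command:
  series: [-0.2, 0, 0.1, 0, -0.2, 0, 1, -0.2, 0, 0.2, 0, -0.2, 0, 1, -0.2, 0, 0.2, 0, -0.2, 0, 1, -0.2, 0, 0.2, 0, -0.2, 0, 0.6, -0.2, 0, 0.2, 0, -0.2, 0, 0.3, -0.2, 0, 0.2, 0, -0.2, 0, 0, -0.2, 0, 0.2, 0, -0.2, 0, 0, -0.2, 0, 0.2, 0, -0.2, 0, 0, -0.2, 0, 0.2, 0, -0.2, 0, 0]

```text
time: 12.35
eef_pos: [0.457, -0.0629, 0.0591]
tcp_rot: [0.999, -0.032, -0.001, -0.0]
contact_force: [0.1, 0.1, -0.4]
opening: 0.998
finger_force: 0.0
```

arm_command:
  series: [0, 0, -2, 0, 0, 0, 0, 0, 0, -5, 0, 0, 0, 0, 0, 0, -9, 0, 0, 0, 0, 0, 0, -13, 0, 0, 0, 0, 0, 0, -17, 0, 0, 0, 0, 0, -2, -20, 0, 0, -3, 0, 0, -6, -22, 0, 0, -6, 0, 0, -10, -24, 0, 0, -10, 0, -1, -14, -24, 0, 0, -12, 0, -1, -18, -24, 0, 0, -12, 0]

```text
time: 13.18
eef_pos: [0.459, 0.1157, 0.3016]
tcp_rot: [0.997, 0.073, 0.001, -0.0]
contact_force: [0.9, 0.1, 0.0]
opening: 1.001
finger_force: 0.0
```

```bash
python3 shot.py wrist t0; python3 go.py .45 .255 .28 9;python3 -c "
from h import *
s=telemetry.get_state();print(s['opening'])"
```

```text
13.2333 [0.4581 0.1225 0.3006]
shift [  1.19 -13.21   2.14] turn [-0.36 -0.12 -0.34] t 13.23
0.9977731355339223
```

arm_command:
  series: [2.5, -3.5, 0.5, 0, 0, 0, 0, 5, -7, 1, 0, 0, 0, 0, 7.5, -10.5, 2, 0, 0, 0, 0, 9, -14, 2, 0, 0, -0.3, 0, 9, -14, 2, 0, 0, -0.3, 0, 9, -14, 2, 0, 0, -0.3, 0, 9, -14, 2, 0, 0, -0.3, 0]

```text
time: 13.82
eef_pos: [0.5274, 0.2656, 0.2785]
tcp_rot: [0.997, 0.075, -0.001, 0.0]
contact_force: [-0.4, 0.0, -0.3]
opening: 0.999
finger_force: 0.0
```

```bash
python3 shot.py wrist t1
```

```text
13.8667 [0.5274 0.265  0.2789]
```

View pics/t1.png

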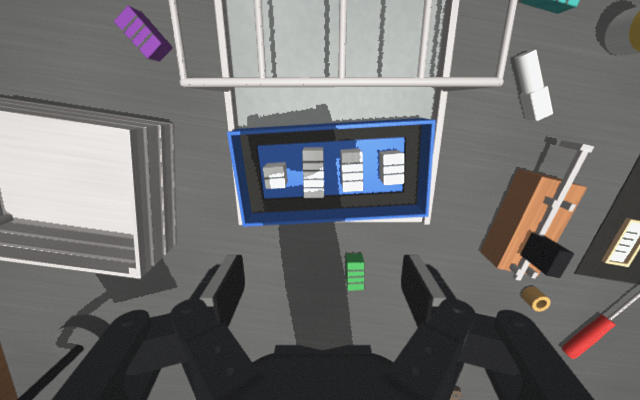

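All four blocks stand in the tote, from left to right A (274,176), D (313,172), C (351,171) and B (392,168). The hook is back on its stand.

```bash
cat > g.py <<'E'
from h import *
import pickle
c=pickle.load(open(sys.argv[1]+'.pkl','rb')); x0,y0,x1,y1=map(int,sys.argv[2:6]); z=float(sys.argv[6]); thr=int(sys.argv[7])
hsv=cv2.cvtColor(c['color'],cv2.COLOR_BGR2HSV)
m=cv2.inRange(hsv,(0,0,thr),(180,60,255)); k=np.zeros_like(m);k[y0:y1,x0:x1]=255;m&=k
m=cv2.morphologyEx(m,cv2.MORPH_CLOSE,np.ones((7,7),np.uint8)); m&=k
for q in cv2.findContours(m,cv2.RETR_EXTERNAL,cv2.CHAIN_APPROX_NONE)[0]:
    if cv2.contourArea(q)<150: continue
    P=onz(c,q.reshape(-1,2)+0.0,z)[:,:2]*1000
    r=cv2.minAreaRect(P.astype(np.float32)); print(cv2.boundingRect(q),np.round(r[0],1),np.round(r[1],1),round(r[2],1))
E
python3 g.py t1 258 136 415 205 .054 170; echo; python3 g.py t1 258 136 415 205 .054 120; python3 -c "
import cv2
c=cv2.imread('pics/t1.png');g=cv2.cvtColor(c,6)
for u in (274,313,351,392): print(u,g[140:206:2,u].tolist())"
```

```text
(263, 167, 23, 22) [505.1 329.4] [29.2 26.5] 14.0
(383, 153, 21, 32) [541.5 172.2] [42.4 27.3] 13.6
(342, 151, 21, 41) [529.4 226.3] [54.7 27.5] 11.4
(303, 151, 21, 46) [518.  277.8] [62.6 27.5] 8.7

(263, 162, 25, 27) [508.3 328.4] [35.2 31.1] 12.5
(381, 150, 24, 35) [543.5 173. ] [46.8 30.3] 14.2
(341, 149, 22, 43) [531. 227.] [58.1 28.3] 11.4
(302, 148, 22, 50) [519.2 278.2] [68.  27.9] 8.8
274 [38, 41, 48, 74, 75, 71, 73, 75, 72, 73, 71, 93, 125, 140, 178, 173, 170, 232, 245, 171, 248, 246, 246, 248, 159, 66, 73, 73, 73, 41, 39, 41, 40]
313 [38, 58, 76, 81, 123, 147, 177, 177, 175, 175, 154, 95, 176, 175, 175, 77, 157, 232, 248, 186, 231, 247, 247, 242, 201, 250, 183, 172, 173, 59, 41, 37, 36]
351 [61, 74, 72, 75, 86, 125, 148, 175, 174, 174, 176, 146, 202, 248, 247, 248, 146, 249, 247, 248, 196, 241, 247, 247, 247, 245, 150, 54, 61, 63, 63, 60, 64]
392 [157, 155, 157, 157, 148, 105, 122, 222, 247, 246, 246, 248, 165, 222, 247, 247, 248, 150, 249, 246, 246, 247, 220, 145, 147, 132, 41, 62, 62, 59, 61, 65, 53]
```

```bash
python3 -c "
from h import *
print(telemetry.get_state()['qpos'].round(2))";python3 go.py .5415 .1723 .12 -76.4;python3 go.py .5415 .1723 .12 103.6
```

```text
[0.29 0.07 1.74 0.   1.34 1.71]
shift [ 0.04  9.37 15.89] turn [ 0.1   0.09 85.  ] t 13.87
shift [ 0.04  9.37 15.89] turn [ -0.1   0.1 -95. ] t 13.87
```

arm_command:
  series: [0, 1, 1, 0, 0, -7, 0, 0, 2, 2, 0, 0, -14, 0.3, 0, 3, 3, 0, 0, -21, 0.36, 0, 4, 4, 0, 0, -28, 0.36, 0, 5, 5, 0, 0, -35, 0.36, 0, 6, 6, 0, 0, -42, 0.36, 0, 7, 7, 0, 0, -49, 0.36, 0, 8, 8, 0, 0, -56, 0.36, 0, 9.4, 8, 0, 0, -63, 0.36, 0, 9.4, 8, 0, 0, -70, 0.36]

```text
time: 14.7
eef_pos: [0.5412, 0.1693, 0.1987]
tcp_rot: [0.773, 0.634, -0.001, -0.0]
contact_force: [-0.2, 0.4, 0.8]
opening: 0.639
finger_force: 0.0
```

```bash
python3 go.py .5415 .1723 .20 103.6
```

```text
shift [ 0.3  -0.03 -0.14] turn [ -0.14   0.06 -24.86] t 14.7
```

arm_command:
  series: [0, 0, 0, 0, 0, -7, 0.36, 0.2, 0, 0, 0, 0, -14, 0.36, 0.3, 0, 0, 0, 0, -21, 0.36, 0.3, 0, 0, 0, 0, -24.8, 0.36, 0.3, 0, 0, 0, 0, -24.8, 0.36, 0.3, 0, 0, 0, 0, -24.8, 0.36]

```text
time: 15.2
eef_pos: [0.5421, 0.1745, 0.1996]
tcp_rot: [0.621, 0.784, -0.0, -0.0]
contact_force: [-0.2, -0.0, -0.4]
opening: 0.642
finger_force: 0.0
```

```bash
python3 shot.py wrist t2;python3 go.py .5415 .1723 .036 103.6; python3 g.py t2 150 0 500 260 .054 185;python3 -c "
from h import *;import pickle
c=pickle.load(open('t2.pkl','rb'));print(proj(c,[[.5415,.1723,.054],[.529,.226,.054]]))"
```

```text
15.25 [0.5421 0.1748 0.1995]
shift [-0.23 -0.1  16.35] turn [-0.05 -0.02 -0.37] t 15.25
(302, 177, 39, 23) [540.9 172.1] [41.  24.8] 13.3
(245, 175, 16, 58) [472.  136.2] [17.1 66.5] 8.0
(295, 122, 53, 28) [528.3 226.4] [53.6 27. ] 13.2
(288, 62, 70, 35) [517.3 278.2] [65.7 26.9] 9.4
(267, 0, 233, 260) [618.8 245.1] [270.8 259.8] 4.1
(306, 0, 34, 34) [505.6 328.8] [29.8 25.8] 13.3
(244, 0, 9, 94) [444.1 288. ] [ 7.  77.5] 9.8
[[321.40695039 188.12071045]
 [321.49326214 136.22728906]]
```

Both views agree, so I descend and grip B.

arm_command:
  series: [-0.2, -0.1, 4, 0, 0, -0.3, 0.36, -0.2, -0.1, 8, 0, 0, -0.3, 0.36, -0.2, -0.1, 12, 0, 0, -0.3, 0.36, -0.2, -0.1, 14.5, 0, 0, -0.3, 0.36, -0.2, -0.1, 16.3, 0, 0, -0.3, 0.36, -0.2, -0.1, 16.3, 0, 0, -0.3, 0.36, -0.2, -0.1, 16.3, 0, 0, -0.3, 0.7, -0.2, -0.1, 16.3, 0, 0, -0.3, 0.7, -0.2, -0.1, 16.3, 0, 0, -0.3, 0.7, -0.2, -0.1, 16.3, 0, 0, -0.3, 0.7]
  force: 50

```text
time: 16.08
eef_pos: [0.5427, 0.1738, 0.0379]
tcp_rot: [0.618, 0.786, 0.001, 0.0]
contact_force: [-1.1, 0.1, -1.3]
opening: 0.476
finger_force: 54.8
```

```bash
python3 go.py .588 -.269 .14 88
```

```text
shift [-44.09  -6.07 -10.23] turn [ 0.1  -0.02 15.71] t 16.08
```

arm_command:
  series: [0, 0, -2, 0, 0, 0, 0.7, 0, 0, -5, 0, 0, 0, 0.7, 0, 0, -9, 0, 0, 0, 0.7, -2, -0.3, -12, 0, 0, 2, 0.7, -6, -1, -13, 0, 0, 4, 0.7, -10, -1.5, -13, 0, 0, 6, 0.7, -14, -2, -13, 0, 0, 8, 0.7, -18, -2.5, -13, 0, 0, 10, 0.7, -22, -3, -13, 0, 0, 12, 0.7, -26, -3.6, -13, 0, 0, 14, 0.7]

```text
time: 16.92
eef_pos: [0.5686, -0.0894, 0.1674]
tcp_rot: [0.709, 0.705, 0.0, 0.0]
contact_force: [1.3, 0.3, -1.5]
opening: 0.478
finger_force: 54.9
```

```bash
python3 go.py .588 -.269 .17 88
```

```text
shift [-17.94   2.06  -0.25] turn [0.04 0.03 1.63] t 16.92
```

arm_command:
  series: [-4, 0.5, 0, 0, 0, 0.5, 0.7, -8, 1, 0, 0, 0, 1, 0.7, -12, 1.5, 0, 0, 0, 1.6, 0.7, -15.5, 1.8, 0, 0, 0, 1.6, 0.7, -17.9, 2.1, -0.2, 0, 0, 1.6, 0.7, -17.9, 2.1, -0.2, 0, 0, 1.6, 0.7, -17.9, 2.1, -0.2, 0, 0, 1.6, 0.7, -17.9, 2.1, -0.2, 0, 0, 1.6, 0.7]

```text
time: 17.58
eef_pos: [0.5884, -0.2661, 0.1682]
tcp_rot: [0.719, 0.695, -0.0, -0.001]
contact_force: [-0.4, 0.8, -1.3]
opening: 0.474
finger_force: 54.9
```

```bash
python3 shot.py wrist n1; cat > n.py <<'E'
from h import *
import pickle
# mat slots: rim outlines (light pixels) on the dark mat; prints centres, sizes, angle in mm
c=pickle.load(open(sys.argv[1]+'.pkl','rb')); hsv=cv2.cvtColor(c['color'],cv2.COLOR_BGR2HSV)
m=cv2.inRange(hsv,(0,0,130),(180,255,255))
for q in cv2.findContours(m,cv2.RETR_EXTERNAL,cv2.CHAIN_APPROX_NONE)[0]:
    if cv2.contourArea(q)<300: continue
    P=onz(c,q.reshape(-1,2)+0.,.010)[:,:2]*1000
    r=cv2.minAreaRect(P.astype(np.float32))
    if max(r[1])<130: print(cv2.boundingRect(q),np.round(r[0],1),np.round(r[1],1),round(r[2],1))
E
python3 n.py n1;python3 go.py .588 -.269 .05 88
python3 -c "
from h import *;import pickle
c=pickle.load(open('n1.pkl','rb'));print(proj(c,[[.588,-.269,.01],[.468,-.265,.01],[.5856,-.348,.01]]))"
```

```text
17.6333 [ 0.5884 -0.2655  0.168 ]
(194, 230, 62, 35) [ 466.6 -343.6] [46.7 72.4] 88.3
(0, 178, 94, 62) [ 262.2 -287.1] [ 39.8 104.2] 61.9
(297, 165, 53, 40) [ 588.2 -268.2] [45.6 58.9] 88.2
(177, 165, 79, 40) [ 468.9 -264.4] [45.7 84.3] 88.2
(13, 91, 60, 104) [ 277.9 -213.9] [110.9  54. ] 89.1
(159, 83, 71, 51) [ 457. -182.] [49.3 72.5] 88.0
(286, 81, 46, 53) [ 575.9 -190.5] [57.7 23.9] 56.3
(39, 54, 36, 38) [ 325.7 -143. ] [34.7 34.2] 0.8
(490, 19, 53, 25) [ 777.2 -121.8] [50.  19.8] 2.5
shift [-0.36 -0.   11.8 ] turn [-0.1  -0.03  0.17] t 17.63
[[322.47291372 185.6655206 ]
 [216.03397439 185.50937332]
 [322.57495272 247.98827152]]
```

```bash
python3 go.py .588 -.2668 .017 88.2
```

```text
shift [-0.14 -0.   15.1 ] turn [-0.1  -0.03 -0.03] t 17.63
```

arm_command:
  series: [-0.1, 0, 4, 0, 0, 0, 0.7, -0.1, 0, 8, 0, 0, 0, 0.7, -0.1, 0, 11.5, 0, 0, 0, 0.7, -0.1, 0, 13.5, 0, 0, 0, 0.7, -0.1, 0, 14.5, 0, 0, 0, 0.7, -0.1, 0, 15, 0, 0, 0, 0.7, -0.1, 0, 15, 0, 0, 0, 0.7, -0.1, 0, 15, 0, 0, 0, 0.7]

```text
time: 18.3
eef_pos: [0.5895, -0.2679, 0.0197]
tcp_rot: [0.718, 0.696, -0.0, 0.001]
contact_force: [0.8, -0.0, -1.3]
opening: 0.478
finger_force: 54.9
```

```bash
python3 go.py .588 -.2668 .017 88.2
```

```text
shift [ 0.1  -0.15  0.27] turn [ 0.06  0.09 -0.04] t 18.3
```

arm_command:
  series: [0.1, -0.1, 0.2, 0, 0, 0, 0.7, 0.1, -0.1, 0.3, 0, 0, 0, 0.7, 0.1, -0.1, 0.3, 0, 0, 0, 0.7, 0.1, -0.1, 0.3, 0, 0, 0, 0.5, 0.1, -0.1, 0.3, 0, 0, 0, 0.35, 0.1, -0.1, 0.3, 0, 0, 0, 0.3, 0.1, -0.1, 0, 0, 0, 0, 0.3, 0.1, -0.1, -3, 0, 0, 0, 0.3, 0.1, -0.1, -7, 0, 0, 0, 0.3, 0.1, -0.1, -11, 0, 0, 0, 0.3]

```text
time: 19.13
eef_pos: [0.5863, -0.266, 0.1277]
tcp_rot: [0.719, 0.695, -0.001, -0.002]
contact_force: [0.5, -0.3, 0.4]
opening: 0.7
finger_force: 0.0
```

```bash
python3 go.py .505 .3288 .20 103.5
```

```text
shift [ 59.19 -10.12  -7.07] turn [ -0.26  -0.15 -15.39] t 19.13
```

arm_command:
  series: [0, 0, -3, 0, 0, 0, 0.5, 0, 0, -7, 0, 0, 0, 0.5, 0, 0, -7, 0, 0, 0, 0.5, 0, 0, -7, 0, 0, 0, 0.5]

```text
time: 19.47
eef_pos: [0.5893, -0.2678, 0.2027]
tcp_rot: [0.719, 0.695, 0.0, 0.003]
contact_force: [-0.4, 0.2, -1.1]
opening: 0.499
finger_force: 0.0
```

```bash
python3 shot.py wrist n2; python3 n.py n2|head -5; python3 g.py n2 270 120 380 230 .033 190; python3 go.py .505 .3288 .20 103.5
```

```text
19.5167 [ 0.588  -0.2669  0.1995]
(411, 364, 28, 36) [ 748.7 -631. ] [27.9 98.1] 22.7
(303, 217, 37, 32) [ 585.8 -347.1] [45.7 47.6] 88.0
(203, 217, 57, 33) [ 466.4 -343.8] [47.2 72.1] 88.1
(109, 208, 79, 31) [ 359.5 -326.1] [  9.1 103.2] 66.0
(21, 174, 90, 45) [ 262.2 -283.4] [ 30.7 108.8] 66.0
(304, 218, 35, 12) [ 586.7 -323.2] [14.8 42. ] 88.0
(298, 161, 46, 32) [ 588.1 -264.1] [36.9 53. ] 88.1
shift [ 59.27 -10.25  -0.15] turn [  0.03   0.09 -15.38] t 19.52
```

arm_command:
  series: [4, -0.7, 0, 0, 0, -2, 0.5, 8, -1.4, 0, 0, 0, -4, 0.5, 12, -2.1, 0, 0, 0, -6, 0.5, 16, -2.8, 0, 0, 0, -8, 0.5, 20, -3.5, 0, 0, 0, -10, 0.5, 24, -4.2, 0, 0, 0, -12, 0.5, 28, -4.9, 0, 0, 0, -14, 0.5, 32, -5.6, 0, 0, 0, -15.4, 0.5, 36, -6.3, 0, 0, 0, -15.4, 0.5, 40, -7, 0, 0, 0, -15.4, 0.5]

```text
time: 20.35
eef_pos: [0.5286, 0.1372, 0.1956]
tcp_rot: [0.619, 0.785, -0.002, -0.002]
contact_force: [0.4, -0.4, -0.5]
opening: 0.497
finger_force: 0.0
```

```bash
python3 go.py .505 .3288 .20 103.5
```

```text
shift [19.18  2.17 -0.43] turn [-0.33 -0.07  0.01] t 20.35
```

arm_command:
  series: [4, 0.5, 0, 0, 0, 0, 0.5, 8, 1, -0.2, 0, 0, 0, 0.5, 12, 1.5, -0.3, -0.3, 0, 0, 0.5, 16, 1.9, -0.4, -0.3, 0, 0, 0.5, 19.2, 2.2, -0.4, -0.3, 0, 0, 0.5, 19.2, 2.2, -0.4, -0.3, 0, 0, 0.5, 19.2, 2.2, -0.4, -0.3, 0, 0, 0.5]

```text
time: 20.93
eef_pos: [0.5054, 0.3284, 0.1994]
tcp_rot: [0.618, 0.786, -0.0, -0.0]
contact_force: [0.2, -1.6, 0.2]
opening: 0.498
finger_force: 0.0
```

```bash
python3 shot.py wrist t3; python3 g.py t3 150 100 500 330 .054 185; python3 go.py .5052 .3288 .036 103.5;python3 -c "
from h import *;import pickle
c=pickle.load(open('t3.pkl','rb'));print(proj(c,[[.5052,.3288,.054]]))"
```

```text
20.9833 [0.5059 0.3272 0.1997]
(299, 259, 46, 22) [528.9 226.6] [53.6 29.1] 12.1
(293, 211, 60, 32) [516.9 281.3] [65.8 34.9] 9.2
(256, 201, 8, 57) [448.4 260.7] [ 7.8 70.9] 8.2
(309, 173, 28, 25) [505.1 329.6] [29.4 26.9] 13.8
(380, 130, 120, 200) [654.4 291.7] [137.7 283.5] 25.7
(291, 122, 24, 12) [471.2 383.4] [23.2 10.8] 13.2
shift [ 0.18 -0.02 16.37] turn [-0.03  0.03  0.11] t 20.98
[[322.3905226  185.87514296]]
```

arm_command:
  series: [0.2, 0, 4, 0, 0, 0, 0.5, 0.2, 0, 8, 0, 0, 0, 0.5, 0.2, 0, 12, 0, 0, 0, 0.5, 0.2, 0, 14.5, 0, 0, 0, 0.5, 0.2, 0, 16.3, 0, 0, 0, 0.5, 0.2, 0, 16.3, 0, 0, 0, 0.5, 0.2, 0, 16.3, 0, 0, 0, 0.8, 0.2, 0, 16.3, 0, 0, 0, 0.8, 0.2, 0, 16.3, 0, 0, 0, 0.8, 0.2, 0, 16.3, 0, 0, 0, 0.8]

```text
time: 21.82
eef_pos: [0.5085, 0.3297, 0.041]
tcp_rot: [0.619, 0.785, 0.003, 0.002]
contact_force: [-0.2, -0.2, 0.0]
opening: 0.339
finger_force: 52.9
```

arm_command:
  series: [0, 0, -2, 0, 0, 0, 0.8, 0, 0, -5, 0, 0, 0, 0.8, 0, 0, -9, 0, 0, 0, 0.8, -2, -0.3, -12, 0, 0, 2, 0.8, -6, -0.9, -13, 0, 0, 4, 0.8, -10, -1.5, -13, 0, 0, 6, 0.8, -14, -2, -13, 0, 0, 8, 0.8, -18, -2.6, -13, 0, 0, 10, 0.8, -22, -3.2, -13, 0, 0, 12, 0.8, -26, -3.8, -13, 0, 0, 14, 0.8]

```text
time: 22.65
eef_pos: [0.5308, 0.0659, 0.1704]
tcp_rot: [0.71, 0.704, 0.003, 0.002]
contact_force: [0.5, -0.5, -0.8]
opening: 0.335
finger_force: 53.0
```

```bash
python3 go.py .5856 -.3466 .17 88.2
```

```text
shift [-4.12e+01  5.87e+00  2.00e-02] turn [ 0.36 -0.08  1.26] t 22.65
```

arm_command:
  series: [-4, 0.6, 0, 0, 0, 0.6, 0.8, -8, 1.2, 0, 0.3, 0, 1.2, 0.8, -12, 1.7, 0, 0.3, 0, 1.2, 0.8, -16, 2.3, 0, 0.3, 0, 1.2, 0.8, -20, 2.9, 0, 0.3, 0, 1.2, 0.8, -24, 3.4, 0, 0.3, 0, 1.2, 0.8, -28, 4, 0, 0.3, 0, 1.2, 0.8, -32, 4.6, 0, 0.3, 0, 1.2, 0.8, -36, 5.1, 0, 0.3, 0, 1.2, 0.8, -38.5, 5.5, 0, 0.3, 0, 1.2, 0.8]

```text
time: 23.48
eef_pos: [0.5825, -0.3221, 0.17]
tcp_rot: [0.718, 0.696, -0.0, 0.001]
contact_force: [0.6, 0.1, -0.3]
opening: 0.333
finger_force: 53.0
```

```bash
python3 go.py .5856 -.3470 .06 88.2
```

```text
shift [-2.47  0.38 11.  ] turn [0.02 0.08 0.  ] t 23.48
```

arm_command:
  series: [-1.5, 0.3, 0, 0, 0, 0, 0.8, -2.5, 0.4, 2, 0, 0, 0, 0.8, -2.5, 0.4, 5, 0, 0, 0, 0.8, -2.5, 0.4, 8, 0, 0, 0, 0.8, -2.5, 0.4, 10, 0, 0, 0, 0.8, -2.5, 0.4, 11, 0, 0, 0, 0.8, -2.5, 0.4, 11, 0, 0, 0, 0.8, -2.5, 0.4, 11, 0, 0, 0, 0.8, -2.5, 0.4, 11, 0, 0, 0, 0.8]

```text
time: 24.23
eef_pos: [0.5869, -0.3437, 0.061]
tcp_rot: [0.717, 0.697, 0.0, 0.001]
contact_force: [0.8, -0.9, 0.3]
opening: 0.337
finger_force: 53.0
```

```bash
python3 go.py .5856 -.3470 .02 88.2; python3 shot.py wrist n3; python3 n.py n3; python3 -c "
from h import *;import pickle
c=pickle.load(open('n3.pkl','rb'));print(proj(c,[[.5856,-.3470,.01],[.5856,-.3470,.075]]))"
```

```text
shift [-0.33 -0.12  4.1 ] turn [0.08 0.07 0.14] t 24.23
24.2833 [ 0.587  -0.3438  0.0613]
(291, 198, 62, 92) [ 585.6 -364.8] [79.9 46.1] 88.4
(113, 198, 102, 56) [ 466.6 -344.5] [46.1 71.8] 88.4
(0, 198, 88, 37) [ 375.5 -334. ] [ 7.7 64.4] 66.2
(474, 146, 118, 115) [ 743.5 -334. ] [85.7 86.5] 21.0
(277, 83, 90, 70) [ 588.4 -268.8] [44.5 58.2] 88.4
(74, 83, 135, 70) [ 468.5 -265.2] [44.8 83.1] 88.2
[[320.88831145 225.47884154]
 [320.4502458  275.55971252]]
```

arm_command:
  series: [-0.4, -0.1, 1.5, 0, 0, 0, 0.8, -0.4, -0.1, 3, 0, 0, 0, 0.8, -0.4, -0.1, 3.8, 0, 0, 0, 0.8, -0.4, -0.1, 4.2, 0, 0, 0, 0.8, -0.4, -0.1, 4.2, 0, 0, 0, 0.8, -0.4, -0.1, 4.2, 0, 0, 0, 0.8]

```text
time: 24.78
eef_pos: [0.5838, -0.3474, 0.0172]
tcp_rot: [0.717, 0.697, -0.001, -0.002]
contact_force: [-4.1, -0.4, 6.9]
opening: 0.336
finger_force: 54.1
```

```bash
python3 go.py .586 -.3478 .0175 88.2; python3 -c "
from h import *
print(telemetry.get_state()['contact_force'])"
```

```text
shift [-0.03  0.22 -0.03] turn [-0.22 -0.06  0.14] t 24.78
[-4.12332297 -0.41273901  6.89798368]
```

arm_command:
  series: [0, 0.1, -0.1, 0, 0, 0, 0.8, 0, 0.1, -0.1, 0, 0, 0, 0.8, 0, 0.1, -0.1, 0, 0, 0, 0.6, 0, 0.1, -0.1, 0, 0, 0, 0.45, 0, 0.1, -0.1, 0, 0, 0, 0.45, 0, 0.1, -0.1, 0, 0, 0, 0.45, 0, 0.1, -2, 0, 0, 0, 0.45, 0, 0.1, -6, 0, 0, 0, 0.45, 0, 0.1, -10, 0, 0, 0, 0.45, 0, 0.1, -14, 0, 0, 0, 0.45]

```text
time: 25.62
eef_pos: [0.5851, -0.3462, 0.1568]
tcp_rot: [0.717, 0.697, -0.0, -0.002]
contact_force: [0.8, -0.5, 0.4]
opening: 0.552
finger_force: 0.0
```

```bash
python3 go.py .529 .1 .20 11.5;python3 -c "
from h import *
print(telemetry.get_state()['qpos'].round(2))"
```

```text
shift [44.45 -6.93 -4.17] turn [-2.800e-01 -2.000e-02  7.683e+01] t 25.62
[-0.68  0.36  1.62  0.    1.16 -0.65]
```

arm_command:
  series: [4, -0.4, -1.5, 0, 0, -2, 0.2, 8, -0.8, -3, 0, 0, -4, 0.2, 12, -1.2, -4, 0, 0, -6, 0.2, 16, -1.6, -4, 0, 0, -8, 0.2, 20, -2.1, -4, 0, 0, -10, 0.2, 24, -2.6, -4, 0, 0, -12, 0.2, 28, -3.2, -4, 0, 0, -13.8, 0.2, 32, -3.8, -4, 0, 0, -13.8, 0.2, 36, -4.5, -4, 0, 0, -13.8, 0.2, 40, -5.5, -4, 0, 0, -13.8, 0.2]

```text
time: 26.45
eef_pos: [0.5419, 0.0566, 0.197]
tcp_rot: [0.629, 0.778, 0.0, -0.001]
contact_force: [0.2, 0.6, 0.2]
opening: 0.802
finger_force: 0.0
```

```bash
python3 go.py .5288 .2265 .20 102
```

```text
shift [16.89  2.29 -0.26] turn [-0.05 -0.12  0.12] t 26.45
```

arm_command:
  series: [4, 0.6, 0, 0, 0, 0, 0.2, 8, 1.2, -0.2, 0, 0, 0, 0.2, 12, 1.8, -0.3, 0, 0, 0, 0.2, 15, 2.1, -0.3, 0, 0, 0, 0.2, 16.9, 2.3, -0.3, 0, 0, 0, 0.2, 16.9, 2.3, -0.3, 0, 0, 0, 0.2, 16.9, 2.3, -0.3, 0, 0, 0, 0.2, 16.9, 2.3, -0.3, 0, 0, 0, 0.2]

```text
time: 27.12
eef_pos: [0.5292, 0.2241, 0.2]
tcp_rot: [0.628, 0.778, -0.0, -0.001]
contact_force: [0.3, 0.6, -0.2]
opening: 0.799
finger_force: 0.0
```

```bash
python3 shot.py wrist t4; python3 g.py t4 150 60 500 330 .054 185; python3 go.py .5288 .2265 .036 102.2; python3 - <<'E'
from h import *
import pickle
c=pickle.load(open('t4.pkl','rb')); b=c['color'].astype(int)
m=((b[:,:,0]>60)&(b[:,:,0]-b[:,:,2]>45)).astype(np.uint8)*255
m=cv2.morphologyEx(m,cv2.MORPH_CLOSE,np.ones((25,25),np.uint8))
q=max(cv2.findContours(m,0,1)[0],key=cv2.contourArea); P=onz(c,q.reshape(-1,2)+0.,.07)[:,:2]*1000
r=cv2.minAreaRect(P.astype(np.float32));print('tote',r)
E
```

```text
27.1667 [0.5294 0.2236 0.2001]
(251, 196, 14, 59) [466.  162.3] [13.2 72.1] 11.9
(298, 173, 50, 24) [528.8 226. ] [53.3 25.8] 12.2
(291, 119, 65, 30) [517.5 278.6] [64.8 28.2] 10.9
(380, 60, 120, 244) [652.6 237. ] [139.3 290.4] 23.8
shift [ 0.27  0.03 16.41] turn [-0.11 -0.09 -0.13] t 27.17
tote ((523.2592163085938, 252.1456756591797), (128.65274047851562, 256.8717041015625), 11.94697380065918)
```

arm_command:
  series: [0.3, 0, 4, 0, 0, 0, 0.2, 0.3, 0, 8, 0, 0, 0, 0.2, 0.3, 0, 12, 0, 0, 0, 0.2, 0.3, 0, 14.5, 0, 0, 0, 0.2, 0.3, 0, 16.2, 0, 0, 0, 0.2, 0.3, 0, 16.2, 0, 0, 0, 0.2, 0.3, 0, 16.2, 0, 0, 0, 0.5, 0.3, 0, 16.2, 0, 0, 0, 0.5, 0.3, 0, 16.2, 0, 0, 0, 0.5, 0.3, 0, 16.2, 0, 0, 0, 0.5]

```text
time: 28.0
eef_pos: [0.5297, 0.2278, 0.0401]
tcp_rot: [0.629, 0.778, 0.001, -0.0]
contact_force: [0.3, 0.2, -1.3]
opening: 0.611
finger_force: 55.7
```

arm_command:
  series: [0, 0, -2, 0, 0, 0, 0.5, 0, 0, -5, 0, 0, 0, 0.5, 0, 0, -9, 0, 0, 0, 0.5, -2, -0.4, -12, 0, 0, 2, 0.5, -6, -1.2, -13, 0, 0, 4, 0.5, -10, -2, -13, 0, 0, 6, 0.5, -14, -2.8, -13, 0, 0, 8, 0.5, -18, -3.6, -13, 0, 0, 10, 0.5, -22, -4.4, -13, 0, 0, 12, 0.5, -26, -5.2, -13, 0, 0, 13.8, 0.5]

```text
time: 28.83
eef_pos: [0.5324, -0.0394, 0.1692]
tcp_rot: [0.718, 0.696, 0.001, -0.0]
contact_force: [-0.1, 0.6, -0.8]
opening: 0.618
finger_force: 55.7
```

```bash
python3 go.py .4666 -.3442 .17 88.2
```

```text
shift [-30.67  -5.64  -0.11] turn [ 0.04 -0.05  0.05] t 28.83
```

arm_command:
  series: [-4, -0.7, 0, 0, 0, 0, 0.5, -8, -1.4, 0, 0, 0, 0, 0.5, -12, -2.1, 0, 0, 0, 0, 0.5, -16, -2.9, 0, 0, 0, 0, 0.5, -20, -3.7, 0, 0, 0, 0, 0.5, -24, -4.4, 0, 0, 0, 0, 0.5, -27, -5, 0, 0, 0, 0, 0.5, -29.5, -5.5, 0, 0, 0, 0, 0.5, -30.5, -5.6, 2, 0, 0, 0, 0.5, -30.5, -5.6, 5, 0, 0, 0, 0.5]

```text
time: 29.67
eef_pos: [0.4693, -0.3463, 0.1225]
tcp_rot: [0.718, 0.696, -0.0, 0.005]
contact_force: [-0.4, -0.1, -1.4]
opening: 0.615
finger_force: 55.7
```

```bash
python3 go.py .4666 -.3430 .06 88.2
```

```text
shift [ 0.37 -0.32  6.24] turn [ 0.37  0.44 -0.06] t 29.67
```

arm_command:
  series: [0.3, -0.2, 3, 0.2, 0.2, 0, 0.5, 0.3, -0.2, 5, 0.2, 0.2, 0, 0.5, 0.3, -0.2, 6.2, 0.2, 0.2, 0, 0.5, 0.3, -0.2, 6.2, 0.2, 0.2, 0, 0.5, 0.3, -0.2, 6.2, 0.2, 0.2, 0, 0.5, 0.3, -0.2, 6.2, 0.2, 0.2, 0, 0.5]

```text
time: 30.17
eef_pos: [0.4667, -0.3387, 0.0577]
tcp_rot: [0.717, 0.697, -0.0, -0.002]
contact_force: [2.2, -0.8, -0.5]
opening: 0.61
finger_force: 55.6
```

```bash
python3 go.py .4666 -.3430 .018 88.2
```

```text
shift [-0.43  0.02  3.97] turn [-0.15 -0.12  0.14] t 30.17
```

arm_command:
  series: [-0.4, 0, 1.5, -0.1, 0, 0.1, 0.5, -0.4, 0, 2.5, -0.1, 0, 0.1, 0.5, -0.4, 0, 3, -0.1, 0, 0.1, 0.5, -0.4, 0, 3, -0.1, 0, 0.1, 0.5, -0.4, 0, 3, -0.1, 0, 0.1, 0.5, -0.4, 0, 3, -0.1, 0, 0.1, 0.5]

```text
time: 30.67
eef_pos: [0.4655, -0.3417, 0.0262]
tcp_rot: [0.718, 0.696, 0.0, -0.003]
contact_force: [-0.3, -0.3, -1.4]
opening: 0.618
finger_force: 55.7
```

```bash
python3 go.py .4666 -.3430 .018 88.2
```

```text
shift [-0.13  0.11  0.82] turn [-0.17 -0.24  0.03] t 30.67
```

arm_command:
  series: [-0.1, 0.1, 0.4, -0.1, -0.2, 0, 0.5, -0.1, 0.1, 0.8, -0.1, -0.2, 0, 0.5, -0.1, 0.1, 0.9, -0.1, -0.2, 0, 0.5, -0.1, 0.1, 0.9, -0.1, -0.2, 0, 0.5, -0.1, 0.1, 0.9, -0.1, -0.2, 0, 0.5]

```text
time: 31.08
eef_pos: [0.4668, -0.3432, 0.0179]
tcp_rot: [0.718, 0.696, -0.0, -0.0]
contact_force: [-1.2, 1.6, 4.8]
opening: 0.619
finger_force: 56.5
```

```bash
python3 go.py .4666 -.3430 .018 88.2
```

```text
shift [ 0.02 -0.02 -0.01] turn [-0.04 -0.    0.03] t 31.08
```

Contact with the floor at the right height, so I release, lift and take a check shot.

arm_command:
  series: [0, 0, 0, 0, 0, 0, 0.4, 0, 0, 0, 0, 0, 0, 0.2, 0, 0, 0, 0, 0, 0, 0.2, 0, 0, 0, 0, 0, 0, 0.2, 0, 0, -2, 0, 0, 0, 0.2, 0, 0, -6, 0, 0, 0, 0.2, 0, 0, -10, 0, 0, 0, 0.2, 0, 0, -14, 0, 0, 0, 0.1, 4, 0, -17, 0, 0, 0, 0.1, 8, 0, -19, 0, 0, 0, 0.1]

```text
time: 31.92
eef_pos: [0.4694, -0.2743, 0.2051]
tcp_rot: [0.719, 0.695, 0.0, 0.002]
contact_force: [0.5, -0.4, 0.8]
opening: 0.901
finger_force: 0.0
```

```bash
python3 go.py .5173 .2785 .20 100.3
```

```text
shift [55.42  2.88  0.39] turn [  0.12   0.14 -12.27] t 31.92
```

arm_command:
  series: [4, 0.1, 0, 0, 0, -2, 0.1, 8, 0.3, 0, 0, 0, -4, 0.1, 12, 0.5, 0, 0, 0, -6, 0.1, 16, 0.7, 0.2, 0, 0, -8, 0.1, 20, 0.9, 0.3, 0, 0, -10, 0.1, 24, 1.1, 0.3, 0, 0, -12.2, 0.1, 28, 1.3, 0.3, 0, 0, -12.2, 0.1, 32, 1.5, 0.3, 0, 0, -12.2, 0.1, 36, 1.8, 0.3, 0, 0, -12.2, 0.1, 40, 2.1, 0.3, 0, 0, -12.2, 0.1]

```text
time: 32.75
eef_pos: [0.5015, 0.1285, 0.1986]
tcp_rot: [0.64, 0.768, -0.0, -0.001]
contact_force: [0.4, -0.1, 0.3]
opening: 0.901
finger_force: 0.0
```

```bash
python3 go.py .5173 .2785 .20 100.3
```

```text
shift [14.47  4.27 -0.12] turn [-0.09 -0.1   0.13] t 32.75
```

arm_command:
  series: [4, 1.1, 0, 0, 0, 0, 0.1, 8, 2.2, 0, 0, 0, 0, 0.1, 11.5, 3.3, -0.1, 0, 0, 0, 0.1, 14, 4.2, -0.1, 0, 0, 0.1, 0.1, 14.5, 4.3, -0.1, 0, 0, 0.1, 0.1, 14.5, 4.3, -0.1, 0, 0, 0.1, 0.1, 14.5, 4.3, -0.1, 0, 0, 0.1, 0.1, 14.5, 4.3, -0.1, 0, 0, 0.1, 0.1]

```text
time: 33.42
eef_pos: [0.5179, 0.2756, 0.1996]
tcp_rot: [0.641, 0.767, -0.001, -0.001]
contact_force: [-0.8, 0.1, -0.3]
opening: 0.901
finger_force: 0.0
```

```bash
python3 shot.py wrist t5; python3 g.py t5 150 60 500 330 .054 185; python3 go.py .5173 .2785 .037 100.3
```

```text
33.4667 [0.5179 0.2755 0.1998]
(255, 197, 18, 109) [464.8 180.1] [ 16.6 144.4] 7.9
(293, 172, 61, 25) [517.4 278.1] [64.9 26.8] 10.3
(245, 69, 255, 242) [593.4 266.9] [241. 329.] 22.0
shift [ 0.29  0.03 16.28] turn [-0.13 -0.08 -0.07] t 33.47
```

arm_command:
  series: [0.3, 0, 4, 0, 0, 0, 0.1, 0.3, 0, 8, 0, 0, 0, 0.1, 0.3, 0, 12, 0, 0, 0, 0.1, 0.3, 0, 14.5, 0, 0, 0, 0.1, 0.3, 0, 16.2, 0, 0, 0, 0.1, 0.3, 0, 16.7, 0, 0, 0, 0.1, 0.3, 0, 16.7, 0, 0, 0, 0.35, 0.3, 0, 16.7, 0, 0, 0, 0.35, 0.3, 0, 16.7, 0, 0, 0, 0.35, 0.3, 0, 16.7, 0, 0, 0, 0.35]
  force: 60

```text
time: 34.3
eef_pos: [0.5184, 0.2802, 0.0348]
tcp_rot: [0.641, 0.768, 0.001, -0.0]
contact_force: [-0.7, 0.9, -0.4]
opening: 0.754
finger_force: 68.9
```

```bash
python3 go.py .4685 -.264 .17 88.2
```

```text
shift [-52.62 -14.62 -13.66] turn [ 0.07 -0.14 12.1 ] t 34.3
```

arm_command:
  series: [0, 0, -2, 0, 0, 0, 0.35, 0, 0, -5, 0, 0, 0, 0.35, 0, 0, -9, 0, 0, 0, 0.35, -2, -0.6, -12, 0, 0, 2, 0.35, -6, -1.7, -13.6, 0, 0, 4, 0.35, -10, -2.8, -13.6, 0, 0, 6, 0.35, -14, -3.9, -13.6, 0, 0, 8, 0.35, -18, -5, -13.6, 0, 0, 10, 0.35, -22, -6.1, -13.6, 0, 0, 12, 0.35, -26, -7.2, -13.6, 0, 0, 12, 0.35]

```text
time: 35.13
eef_pos: [0.4931, 0.0112, 0.1701]
tcp_rot: [0.718, 0.696, 0.001, -0.0]
contact_force: [0.8, 0.3, -2.3]
opening: 0.753
finger_force: 69.0
```

```bash
python3 go.py .4685 -.264 .17 88.2
```

```text
shift [-2.758e+01 -1.640e+00 -2.000e-02] turn [ 0.05 -0.06  0.09] t 35.13
```

arm_command:
  series: [-4, -0.2, 0, 0, 0, 0, 0.35, -8, -0.4, 0, 0, 0, 0, 0.35, -12, -0.6, 0, 0, 0, 0, 0.35, -16, -0.9, 0, 0, 0, 0, 0.35, -20, -1.2, 0, 0, 0, 0, 0.35, -24, -1.4, 0, 0, 0, 0, 0.35, -26.5, -1.6, 1, 0, 0, 0, 0.35, -27.6, -1.6, 4, 0, 0, 0, 0.35, -27.6, -1.6, 7, 0, 0, 0, 0.35, -27.6, -1.6, 10, 0, 0, 0, 0.35]

```text
time: 35.97
eef_pos: [0.4697, -0.2644, 0.069]
tcp_rot: [0.718, 0.696, 0.0, 0.001]
contact_force: [0.1, 0.7, -1.2]
opening: 0.755
finger_force: 69.0
```

arm_command:
  series: [0, 0, 0.8, 0, 0, 0, 0.35, 0, 0, 0.8, 0, 0, 0, 0.35, 0, 0, 0.8, 0, 0, 0, 0.35, 0, 0, 0.8, 0, 0, 0, 0.35]

```text
time: 36.3
eef_pos: [0.4707, -0.2634, 0.0629]
tcp_rot: [0.717, 0.697, 0.0, 0.001]
contact_force: [-0.1, -0.7, -2.1]
opening: 0.761
finger_force: 68.9
```

```bash
python3 go.py .4685 -.264 .013 88.2
```

```text
shift [-0.06 -0.23  4.99] turn [0.1  0.09 0.16] t 36.3
```

arm_command:
  series: [-0.1, -0.2, 1.5, 0, 0, 0.1, 0.35, -0.1, -0.2, 3, 0, 0, 0.1, 0.35, -0.1, -0.2, 4, 0, 0, 0.1, 0.35, -0.1, -0.2, 4, 0, 0, 0.1, 0.35, -0.1, -0.2, 4, 0, 0, 0.1, 0.35, -0.1, -0.2, 4, 0, 0, 0.1, 0.35]

```text
time: 36.8
eef_pos: [0.4679, -0.2639, 0.0217]
tcp_rot: [0.718, 0.696, -0.0, 0.0]
contact_force: [1.2, 0.4, -1.9]
opening: 0.757
finger_force: 68.9
```

```bash
python3 go.py .4685 -.264 .013 88.2
```

```text
shift [-0.01  0.06  0.87] turn [0.   0.01 0.03] t 36.8
```

arm_command:
  series: [0, 0, 0.4, 0, 0, 0, 0.35, 0, 0, 0.8, 0, 0, 0, 0.35, 0, 0, 0.9, 0, 0, 0, 0.35, 0, 0, 0.9, 0, 0, 0, 0.35, 0, 0, 0.9, 0, 0, 0, 0.35]

```text
time: 37.22
eef_pos: [0.467, -0.2633, 0.0113]
tcp_rot: [0.718, 0.696, -0.0, -0.001]
contact_force: [-0.3, 0.7, -1.3]
opening: 0.756
finger_force: 69.0
```

```bash
python3 go.py .4685 -.264 .013 88.2
```

```text
shift [-0.07  0.16 -0.17] turn [-0.11 -0.08  0.02] t 37.22
```

arm_command:
  series: [0, 0.1, 0.1, 0, 0, 0, 0.35, 0, 0.1, 0.2, 0, 0, 0, 0.35, 0, 0.1, 0.2, 0, 0, 0, 0.35, 0, 0.1, 0.2, 0, 0, 0, 0.35]

```text
time: 37.55
eef_pos: [0.4671, -0.2633, 0.0112]
tcp_rot: [0.718, 0.696, -0.001, -0.003]
contact_force: [-7.5, 3.4, 12.8]
opening: 0.756
finger_force: 70.7
```

arm_command:
  series: [0, 0, -0.1, 0, 0, 0, 0.35, 0, 0, -0.1, 0, 0, 0, 0.2, 0, 0, -0.1, 0, 0, 0, 0.1, 0, 0, -0.1, 0, 0, 0, 0.1, 0, 0, -0.1, 0, 0, 0, 0.1, 0, 0, -2, 0, 0, 0, 0.1, 0, 0, -6, 0, 0, 0, 0.1, 0, 0, -10, 0, 0, 0, 0.1, 2, 1, -14, 0, 0, 0, 0.1, 4, 2, -18, 0, 0, 0, 0.1]

```text
time: 38.38
eef_pos: [0.4875, -0.2279, 0.184]
tcp_rot: [0.719, 0.695, -0.0, -0.001]
contact_force: [0.7, -0.3, 0.0]
opening: 0.904
finger_force: 0.0
```

arm_command:
  series: [0, 1, -3, 0, 0, 0, 0, -1, 2, -6, 0, 0, 0, 0, -1, 2, -6, 0, 0, 0, 0, -1, 2, -6, 0, 0, 0, 0, -1, 2, -6, 0, 0, 0, 0]

```text
time: 38.8
eef_pos: [0.5069, -0.2381, 0.241]
tcp_rot: [0.718, 0.696, -0.0, -0.002]
contact_force: [-0.6, -0.0, -0.2]
opening: 0.997
finger_force: 0.0
```

```bash
python3 shot.py wrist fin; python3 -c "
import cv2,numpy as np
from h import *; import pickle
c=pickle.load(open('fin.pkl','rb'))
A=dict(A=(.586,-.348),B=(.5884,-.2688),C=(.4666,-.3445),D=(.4685,-.2652)); L=dict(A=.030,B=.042,C=.054,D=.066)
im=c['color'].copy()
t=np.deg2rad(-1.8);Rm=np.array([[np.cos(t),-np.sin(t)],[np.sin(t),np.cos(t)]])
for k,p in A.items():
    P=[[*(np.array(p)+Rm@np.array([sx*L[k]/2,sy*.014])),.033] for sx,sy in((-1,-1),(1,-1),(1,1),(-1,1))]
    uv=proj(c,P);print(k,uv.mean(0).round()); cv2.polylines(im,[np.int32(np.round(uv))],True,(0,0,255),1)
cv2.imwrite('pics/fin2.png',cv2.resize(im[100:300,130:400],(800,592),interpolation=cv2.INTER_CUBIC))
"
```

```text
38.85 [ 0.5064 -0.2379  0.24  ]
A [381. 247.]
B [385. 194.]
C [297. 247.]
D [295. 194.]
```

View pics/fin2.png

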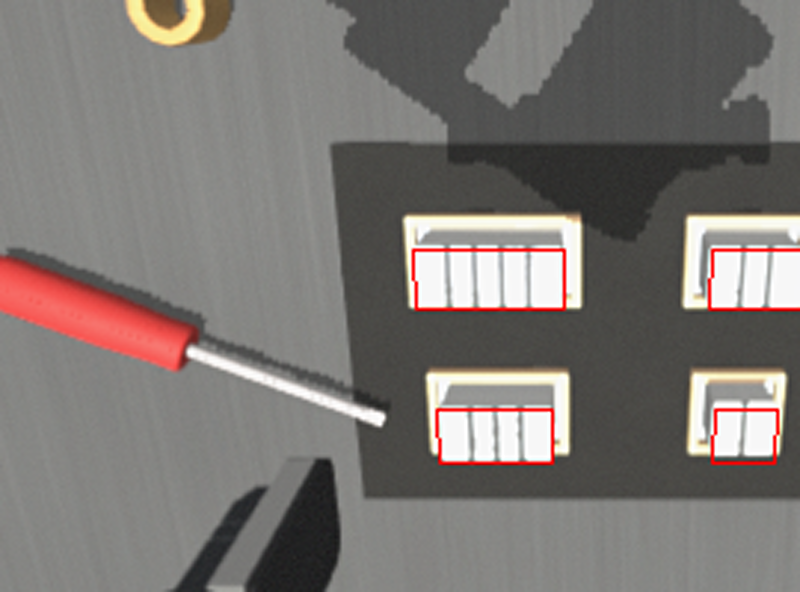

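The predicted seated outlines match all four blocks, each in its own slot with grooves up. I make one last numeric check of tote and hook from the top camera.

```bash
python3 shot.py top topf; python3 - <<'E'
from h import *
import pickle
c=pickle.load(open('topf.pkl','rb')); b=c['color'].astype(int)
m=((b[:,:,0]>60)&(b[:,:,0]-b[:,:,2]>45)).astype(np.uint8)*255; m[:,:150]=0;m[:,330:]=0
m=cv2.morphologyEx(m,cv2.MORPH_CLOSE,np.ones((31,31),np.uint8))
q=max(cv2.findContours(m,0,1)[0],key=cv2.contourArea); P=onz(c,q.reshape(-1,2)+0.,.07)[:,:2]*1000
print(cv2.minAreaRect(P.astype(np.float32)))
a=pickle.load(open('top0.pkl','rb'))['color'].astype(int)
d=(np.abs(a-b).sum(2)>90).astype(np.uint8); s=d[185:262,350:396]; print('stand area changed px',s.sum(),s.size)
E
```

```text
38.9 [ 0.5062 -0.2378  0.2396]
((520.495849609375, 249.0982666015625), (132.82476806640625, 256.456298828125), 11.854293823242188)
stand area changed px 998 3542
```

```bash
python3 - <<'E'
from h import *
import pickle
c=pickle.load(open('t1.pkl','rb'));h=pickle.load(open('topf.pkl','rb'))
print(onz(c,[(587,150),(520,277)],.058).round(4).tolist())
seat=np.array([.458,-.0640]);X=np.array([np.cos(np.deg2rad(-3.8)),np.sin(np.deg2rad(-3.8))])
print(proj(c,[[*(seat+X*.15),.058],[*(seat-X*.058),.058],[*seat,.105]]).round(1).tolist())
g=c['color'].max(2)<45; g[:225]=0;g[285:]=0;g[:,:515]=0;g[:,580:]=0; print('handle px centroid',np.argwhere(g).mean(0)[::-1])
print(proj(c,[[*seat,.078]]))
E
```

```text
[[0.6061, -0.0733, 0.058], [0.4063, -0.0606, 0.058]]
[[588.0, 148.9], [518.2, 280.3], [561.0, 265.5]]
handle px centroid [541.76683417 252.05427136]
[[545.66402447 254.92004126]]
```

The hook matches its seat to within a few millimetres and the tote stands near the stop, so I hand in.

```bash
python3 -c "
from h import *
print(ctrl.sign_off())"
```

```text
the job is handed in; nothing more can be done
None
```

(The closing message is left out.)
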